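# Strip the clay extruder and fit the clean barrel

### The arm

A 7-joint arm with a two-finger parallel gripper is mounted at the origin on the work surface. World frame = base frame: x ahead of the robot, y to its left, z up, the work surface at z = 0. Lengths are in mm, angles in rad, forces in N, time in s.
With the tool pointing down it reaches from about 400 to 875 mm from the base axis. Payload 4.4 kg.
Tool frame: the origin (TCP) lies midway between the tips of the shut fingers; the grasp point (between the pads) lies 19 mm behind it (ctrl.pinch_z is the distance from the TCP to the grasp point, in mm); z points along the fingers, y is the line along which they close (so a half turn about z gives the same grasp; the last joint's range is limited). The gripper opens to 85 mm and grips with 20 to 120 N. Pads are 22 mm wide; open, the fingers measure 114 mm over their backs; the gripper's body (76 mm by 85 mm) begins 54 mm behind the grasp point. The pads swing forward as they close: fully open they stand 13 mm farther back than shut.
Start: joints at [-1.208, 0.628, 0.038, 1.517, -0.027, 0.996, -0.02], TCP at [270.236, 591.177, 231.313] pointing down, gripper open.
Joint ranges: [-3.06, 3.06], [-0.37, 2.12], [-1.25, 1.32], [0.18, 2.47], [-1.1, 4.24], [0.23, 1.98], [-2.94, 2.94]. Speed limits (rad/s): [2.57, 2.57, 3.14, 3.14, 3.14, 3.14, 3.14].

### API

Orientations are given as [roll, pitch, yaw] about the fixed x, y, z axes, in that order (R = Rz(yaw) Ry(pitch) Rx(roll)).
In Python, from cell import read_state, cams, order, ctrl gives the robot as it stands.
- The arm moves only by the tool move_arm, never from a script. Its argument "targets" is text: rows parted by semicolons, each of 7 numbers parted by spaces: the gripper's target within -1 to 1 (fully open at 1, half-way at 0, shut at -1), then the shift along the tool's x, y, z in cm, then the turn, a rotation vector about the tool's x, y, z in degrees. A call has 1 to 5 rows; each row shifts and turns the commanded pose from where the row before left it, along the tool's axes as they then stand; what a row does not reach is not made up. A row lasts 1/12 s, in which the tool goes at most 41.7 mm and 7.16 degrees, less where a joint would pass 70% of its speed; a pose out of reach is approached as far as the arm can. A call with a gripper value outside its range is refused whole. The fingers move at their own pace and stop on an object; the grip force is fixed at half the most. Time passes only in rows, so rows that do not move let the fingers close. It gives the time, the measured TCP pose, the force, the opening and the grip force at its end, in the units of the state.
- read_state(): the state, without advancing time (a new reading comes with each control period).
- cams.get_image(name): name is "scene" or "top" or "wrist"; returns a dict with "color" (400x640x3 uint8, red, green, blue), "fovy" (degrees; the focal length in pixels is half the picture's height over the tangent of half this angle, whatever the lens; pixels are square), "cx", "cy" (the principal point, pixels), "k1" (the pictures are not rectified: a ray, as slopes to the right and down, at radius r is drawn at 1 + k1 r^2 times it, then the intrinsics apply), "rvec" (rotation vector, rad) and "tvec" (3), from world to camera coordinates, as OpenCV has them. Camera axes: x right, y down, z forward; pixel columns grow to the right and rows downward; lengths in mm; the calibration is good to about 2 mm. A picture is of the moment at which its call begins. There is no depth.
- order.finish_job(): hands the job in; it is judged then, once.
The state is a dict: "clock": time; "qpos": joint angles; "qd": joint speeds; "tau": joint torques, N m; "eef_pos": TCP position; "tool_rot": TCP orientation; "force": force on the tool from outside, world axes, zero at the start; "torque": the same for the moment, N m; "width": finger opening in mm; "gripper_force": force on a finger pad.
Only numpy, scipy, OpenCV 4.12 (cv2) and the standard library are available. Lean on these libraries where they do the work, as an engineer would, in place of code of your own. Each camera call takes 0.05 s, during which the arm holds its last target. There are 200 camera calls.

### The job

The bench clay extruder has been used and must be made ready again. Flick its sprung pawl off the ratchet wheel so that it stays off, slowly ease the crank back until the ram is drawn fully home out of the barrel, lift the used barrel off its pegs into the grey wash tub, and then seat the clean barrel fully down on the two pegs in its place. Every extrusion die lying about the bench also goes into the wash tub, at any time; leave the cup and the yoghurt pot where they stand.

Things in the scene. Friction and masses are not known exactly. Their poses are not given: they have to be found in the camera images.
- extruder: Grey bench clay extruder, bolted down. Its frame (mm below): origin mid underside, z up, y along the barrel to the outlet. Bed x -90..90, y -140..175, top z 15. Barrel y 20..140, bore axis x 0, z 55. Front yoke y 155..175, top z 93. Gear housing x -70..22, y -112..-28, top z 85. Pawl post at (-72, -121), 36 square, top z 85. Ram slides along y on the bore axis.
- seat (a point): Place of a barrel: on the bed's top (z 15) at (0, 80) mm, half-way between two upright pegs at (-43, 35) and (43, 125) mm, 12 mm across, coned tips, tops 22 mm above the bed. A seated barrel's foot has the middle of its underside here, its y axis along the extruder's y axis, either way round.
- drum_axis (a point): Top of the crank hub, z 130, on the drum's vertical axis, at (-24, -70) mm in the extruder. Below it the crank arm (z 120..128) and the ratchet wheel (radius 48 mm, ten teeth, z 90..100). The ram's square rack (16 mm, z 47..63, x 0) sticks out behind the housing to y -110 at the start and y -200 when home; home, the ram is 15 mm clear of the barrel.
- drum (a joint): Angle of drum and crank, rad, growing as wound back (clockwise seen from above): about 0 at the start, 5.6 at the stop, ram fully home (16 mm of ram per rad). With the pawl in the teeth it turns back at most 0.25 rad. A light return spring helps it back; its friction holds it wherever it is left. Under 4 N at the knob.
- crank_knob (a point): Middle of the upright wooden crank knob, round, 24 mm across, z 134 to 180 mm above the table; it spins freely on its pin 75 mm from the drum's axis. Seen from above, its direction from the axis is minus the drum angle from the extruder's x axis.
- pawl (a joint): Angle of the pawl, rad: 0 in the teeth of the ratchet wheel, 0.75 at its stop, off the wheel. An over-centre spring pushes it to the nearer end: past 0.40 it snaps off by itself and stays off. It turns on a vertical pivot at (-74, -123) mm in the extruder; its spring's foot is a post at (-84, -66), top z 112.
- pawl_pin (a point): Upright steel thumb pin on the pawl's tail, 11 mm across, z 95 to 127 mm above the table (this point z 114), 50 mm from the pivot: at (-74, -173) mm in the extruder's frame when the pawl is in the teeth, (-108, -160) when off. Pushed towards the extruder's -x side with about 3 N it swings round the pivot and takes the pawl off.
- used_barrel_mid (a point): Used aluminium barrel, at the start seated on the extruder's pegs with the ram inside: foot 115 (x) x 120 (y) x 8 mm, a tube 60 mm across (bore 52) along y over it, and on top a black bar handle along y. Holes 15.5 mm across through the foot at (-43, -45) and (43, 45) mm, so it fits either way round. 0.45 kg. This point: on the centre line, 50 mm above the foot's underside; z up.
- used_barrel_grip (a point): Middle of the used barrel's bar handle, 97 mm above the underside of its foot: 16 mm wide (x), 74 mm long (y), 16 mm high, with 19 mm of air between it and the tube.
- clean_barrel_mid (a point): Clean barrel, the same part, standing on its foot on the bench: foot 115 (x) x 120 (y) x 8 mm, a tube 60 mm across (bore 52) along y over it, and on top a black bar handle along y. Holes 15.5 mm across through the foot at (-43, -45) and (43, 45) mm, so it fits either way round. 0.45 kg. This point: on the centre line, 50 mm above the foot's underside; z up.
- clean_barrel_grip (a point): Middle of the clean barrel's bar handle, the same as on the used barrel: 97 mm above the underside of its foot.
- die1_mid (a point): One of two to four loose dies: a steel extrusion die: round flange 60 mm across and 14 mm thick, and on it a round spigot 28 mm across, 50 mm high over all, 0.18 kg, standing on its flange; this point is on its axis, half-way up (25 mm). May be absent.
- die2_mid (a point): Like die1: a steel extrusion die: round flange 60 mm across and 14 mm thick, and on it a round spigot 28 mm across, 50 mm high over all, 0.18 kg, standing on its flange; this point is on its axis, half-way up (25 mm). May be absent.
- die3_mid (a point): Like die1: a steel extrusion die: round flange 60 mm across and 14 mm thick, and on it a round spigot 28 mm across, 50 mm high over all, 0.18 kg, standing on its flange; this point is on its axis, half-way up (25 mm). May be absent.
- die4_mid (a point): Like die1: a steel extrusion die: round flange 60 mm across and 14 mm thick, and on it a round spigot 28 mm across, 50 mm high over all, 0.18 kg, standing on its flange; this point is on its axis, half-way up (25 mm). May be absent.
- tub: Grey plastic wash tub, an open rectangular tray that does not move: 300 mm (its x) x 220 mm (its y) outside, 50 mm high, walls and floor 5 mm thick; origin in the middle of its underside, z up. It has room for the used barrel at one end and four dies side by side at the other.
- cup: Small white bisque cup, 68 mm across, 55 mm high, standing among the dies; origin in the middle of its underside. Leave it alone.
- yoghurt_pot: White plastic yoghurt pot, 92 mm across, 70 mm high; origin in the middle of its underside. Leave it alone.
There are look-alikes about, which are no part of the job. Leave any purple or turquoise look-alike of the part that bears die3_mid alone. Leave any yellow look-alike of the part that bears die2_mid alone.

How it is judged (in metres and radians):
On the way, in this order (a step that is already met when the one before it is completed fails the run):
1. the pawl is flicked off the ratchet wheel and stays off (value of joint pawl above 0.6 rad), for 0.3 s.
2. the drum is eased back until the ram is fully home (value of joint drum above 5.3 rad and value of joint pawl above 0.4 rad), for 0.2 s.
3. the used barrel is in the wash tub (x of used_barrel_mid in the frame of tub between -0.13 and 0.13 m and y of used_barrel_mid in the frame of tub between -0.095 and 0.095 m and z of used_barrel_mid in the frame of tub below 0.08 m), for 0.2 s.
4. the clean barrel is seated on the pegs (horizontal distance between clean_barrel_mid and seat below 0.005 m and z of clean_barrel_mid in the frame of seat between 0.045 and 0.054 m and angle between the y axis of clean_barrel_mid and the y axis of extruder, either way round below 0.06 rad and angle between clean_barrel_mid's own z axis and vertical below 0.05 rad), for 0.3 s.
At the end, for the whole second after the job is handed in: Ram fully home (drum above 5.3 of 5.6 rad); the used barrel and every die down inside the tub; the clean barrel on the pegs, within 5 mm sideways and in height, turned within 0.06 rad of the extruder's y axis (either way round), upright within 0.05 rad (all of step 3 and all of step 4 and value of joint drum above 5.3 rad and x of die1_mid in the frame of tub between -0.14 and 0.14 m and y of die1_mid in the frame of tub between -0.1 and 0.1 m and z of each of die1_mid, die2_mid, die3_mid, die4_mid in the frame of tub below 0.07 m and x of die2_mid in the frame of tub between -0.14 and 0.14 m and y of die2_mid in the frame of tub between -0.1 and 0.1 m and x of die3_mid in the frame of tub between -0.14 and 0.14 m and y of die3_mid in the frame of tub between -0.1 and 0.1 m and x of die4_mid in the frame of tub between -0.14 and 0.14 m and y of die4_mid in the frame of tub between -0.1 and 0.1 m); the robot touches nothing.
It fails at once if the drum spins back faster than 4 rad/s instead of being eased (velocity of joint drum above 4 rad/s).
It fails at once if the cup is moved more than 3 cm (distance of cup from where it was at the start of the episode above 0.03 m).
It fails at once if the yoghurt pot is moved more than 3 cm (distance of yoghurt_pot from where it was at the start of the episode above 0.03 m).
Of die1, die2, die3, die4 only 2 to 4 are there at a start; the rules pass over those that are not, and their reading is None.
At some moment in a run one of die1, die2, die3, die4, clean_barrel may be knocked a few centimetres aside while the robot is not near it.
It also fails if it takes over 210 s, if anything falls off the work surface, if the arm or the gripper's body presses on something with over 40 N, if the wrist force passes 120 N, or if a joint passes its speed limit or range.

## Working session

There is one attempt and no reset: what is moved stays moved. The work goes in short steps, Python scripts to look and compute and a tool call to move; the robot and the scene stay as the last step left them, time stands still between calls to the robot, and variables do not carry over. Pictures are saved under pics/ and viewed, at most 17 in all, crops included, and the job is handed in when it is done.

Besides the shell and the picture viewer there is one more tool, called after "Emit:" by a JSON object that holds its "api" and its "payload". move_arm: Moves the arm, as the interface text tells. Its arguments: {"type":"object","properties":{"targets":{"type":"string"}},"required":["targets"]}

```bash
mkdir -p pics; ls; python3 - <<'E'
from cell import read_state,cams,ctrl
import cv2
s=read_state();print({k:s[k] for k in('clock','eef_pos','tool_rot','width','force')},ctrl.pinch_z)
for n in('scene','top'):
    i=cams.get_image(n);cv2.imwrite(f'pics/{n}0.png',i['color'][:,:,::-1]);print({k:v for k,v in i.items() if k!='color'})
E
```

```text
pics
{'clock': 0.0, 'eef_pos': array([269.97007829, 590.6119377 , 230.41925194]), 'tool_rot': array([-3.13974990e+00,  1.39887090e-05,  2.71279988e+00]), 'width': 85.15586561438509, 'force': array([ 0.35345231, -0.30152956,  0.11355866])} 18.700000000000003
{'fovy': 56.84195058133842, 'cx': 315.1822186837569, 'cy': 202.46402557935247, 'k1': -0.08526338551069639, 'rvec': array([ 2.08924331,  0.63437048, -0.34312396]), 'tvec': array([-400.9321416 ,  -77.69384874, 1253.97569927])}
{'fovy': 45.34316135417828, 'cx': 316.56614471931647, 'cy': 202.46691783614284, 'k1': -0.04467429932977888, 'rvec': array([ 2.12522713, -2.15485077,  0.22056212]), 'tvec': array([ -64.21690766,  498.50715477, 1396.25175783])}
```

View pics/scene0.png

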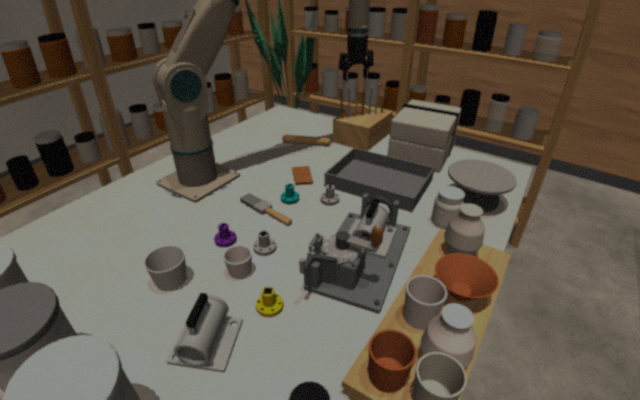

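View pics/top0.png

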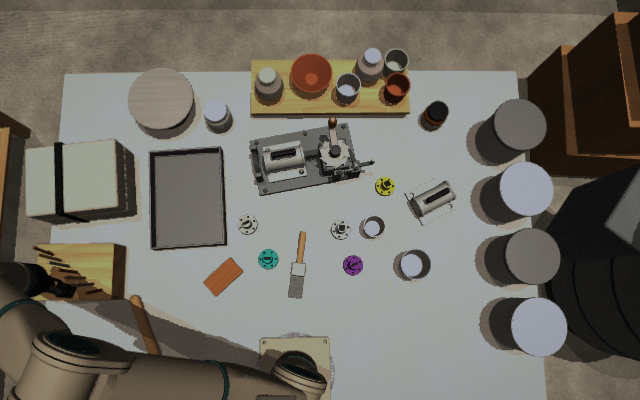

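The top view shows the extruder at (250-375,120-195), the tub at (188,198), dies at (248,224) and (340,230), the cup at (373,227), the pot at (412,265) and the clean barrel at (432,200). The purple, turquoise and yellow look-alikes are also in view. I'll zoom in next.

```bash
cat > h.py <<'E'
import numpy as np,cv2
from cell import read_state,cams,ctrl,order
def K(i):
    f=200/np.tan(np.radians(i['fovy']/2));return np.array([[f,0,i['cx']],[0,f,i['cy']],[0,0,1.]]),np.array([i['k1'],0,0,0,0.])
def w(i,px,z):
    k,d=K(i);R=cv2.Rodrigues(i['rvec'])[0];c=-R.T@i['tvec'];o=[]
    z=np.broadcast_to(z,len(px))
    p=cv2.undistortPoints(np.array(px,float).reshape(-1,1,2),k,d,None,None).reshape(-1,2)
    for (a,b),zz in zip(p,z):
        r=R.T@[a,b,1];o.append(c+r*(zz-c[2])/r[2])
    return np.array(o)
def pr(i,P):
    k,d=K(i);return cv2.projectPoints(np.array(P,float).reshape(-1,1,3),i['rvec'],i['tvec'],k,d)[0].reshape(-1,2)
def crop(i,name,x0,y0,x1,y1,s,pts=None):
    im=cv2.resize(i['color'][y0:y1,x0:x1,::-1],None,fx=s,fy=s,interpolation=cv2.INTER_CUBIC)
    im=cv2.convertScaleAbs(im,alpha=1.3)
    if pts is not None:
        for p in pts: cv2.circle(im,tuple(int(v) for v in ((p-[x0,y0]+.5)*s)),2,(0,0,255),-1)
    cv2.imwrite('pics/'+name+'.png',im)
def T(x,y,a):
    c,s=np.cos(a),np.sin(a);return lambda P:np.array([[x+c*p[0]-s*p[1],y+s*p[0]+c*p[1],p[2]] for p in np.array(P,float)])
E
python3 - <<'E'
from h import *
i=cams.get_image('top')
crop(i,'c1',235,110,465,250,3.4)
print(w(i,[(248,224),(340,230),(373,227),(412,265),(268,259),(353,265),(385,186)],[50,50,55,70,50,50,50]).round())
print('tub',w(i,[(149,150),(222,148),(227,247),(152,250)],50).round())
E
```

```text
[[ 434.  134.   50.]
 [ 413. -139.   50.]
 [ 420. -238.   55.]
 [ 305. -346.   70.]
 [ 330.   74.   50.]
 [ 309. -175.   50.]
 [ 545. -280.   50.]]
tub [[665. 438.  50.]
 [669. 215.  50.]
 [367. 195.  50.]
 [360. 415.  50.]]
```

View pics/c1.png

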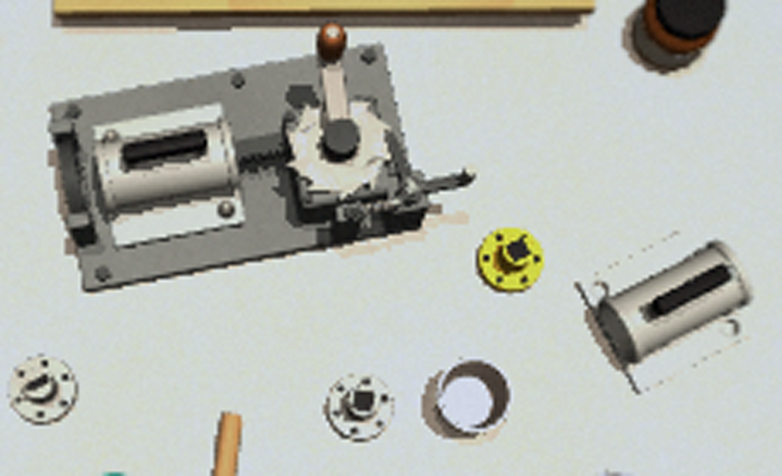

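```bash
cat > fit.py <<'E'
from h import *
from scipy.optimize import least_squares
i=cams.get_image('top')
cp=lambda L:np.array(L,float)/3.4+[235,110]-.5
def fit(P,px,x0):
    f=lambda v:(pr(i,T(*v)(P))-px).ravel()
    r=least_squares(f,x0,loss='soft_l1');print(r.x.round(4));print(r.fun.reshape(-1,2).round(1).tolist());return r.x
P=[(90,175,15),(90,-140,15),(-90,175,15),(43,125,37),(-43,35,37),(-24,-70,130),(-74,-173,127),(51,-70,180)]
e=fit(P,cp([(52,101),(382,45),(85,290),(111,136),(227,208),(341,136),(466,176),(332,32)]),[630,0,.15])
c=fit([(8*0,-37,105),(0,37,105),(-57.5,60,8),(57.5,60,8),(57.5,-60,8)],cp([(728,270),(654,313),(637,392),(577,285),(678,232)]),[520,-390,.5])
t=fit([(150,110,50),(150,-110,50),(-150,-110,50),(-150,110,50)],np.array([(149,150),(222,148),(227,247),(152,250)],float),[510,315,0])
names={'pin':(-74,-173,114),'pinoff':(-108,-160,114),'axis':(-24,-70,130),'knob':(51,-70,157),'seat':(0,80,15),'grip':(0,80,112)}
for n,p in names.items(): print(n,T(*e)([p])[0].round(1))
pts=np.vstack([pr(i,T(*e)(P)),pr(i,T(*c)([(0,-37,105),(0,37,105),(-57.5,60,8),(57.5,60,8),(57.5,-60,8),(-57.5,-60,8)]))])
crop(i,'c2',235,110,465,250,3.4,pts)
a=np.linspace(0,6.28,30)
s=cams.get_image('scene');
es=pr(s,T(*e)(P));cs=pr(s,T(*c)([(0,-37,105),(0,37,105),(-57.5,60,8),(57.5,60,8),(57.5,-60,8),(-57.5,-60,8)]))
d=[pr(s,[(x+30*np.cos(t),y+30*np.sin(t),14) for t in a]) for x,y in((434,134),(413,-139))]
ts=pr(s,T(*t)([(150,110,50),(150,-110,50),(-150,-110,50),(-150,110,50)]))
crop(s,'c3',160,150,440,370,2.8,np.vstack([es,cs,ts]+d))
E
python3 fit.py
```

```text
[ 6.476951e+02 -5.206170e+01  1.713000e-01]
[[-0.3, 0.3], [0.7, -0.2], [-0.6, -0.0], [0.0, -0.6], [-0.4, -0.2], [0.4, 0.5], [1.8, -0.7], [-1.0, 0.8]]
[ 5.051407e+02 -4.233968e+02  4.770000e-01]
[[-0.3, 0.2], [-0.0, -0.8], [0.1, 1.3], [-0.8, 0.5], [2.2, -1.4]]
[5.148894e+02 3.155453e+02 5.840000e-02]
[[1.2, 2.3], [0.3, -0.6], [-0.7, -1.7], [-0.5, 0.6]]
pin [ 604.3 -235.1  114. ]
pinoff [ 568.5 -228.1  114. ]
axis [ 636.  -125.1  130. ]
knob [ 709.9 -112.3  157. ]
seat [634.1  26.8  15. ]
grip [634.1  26.8 112. ]
```

View pics/c3.png

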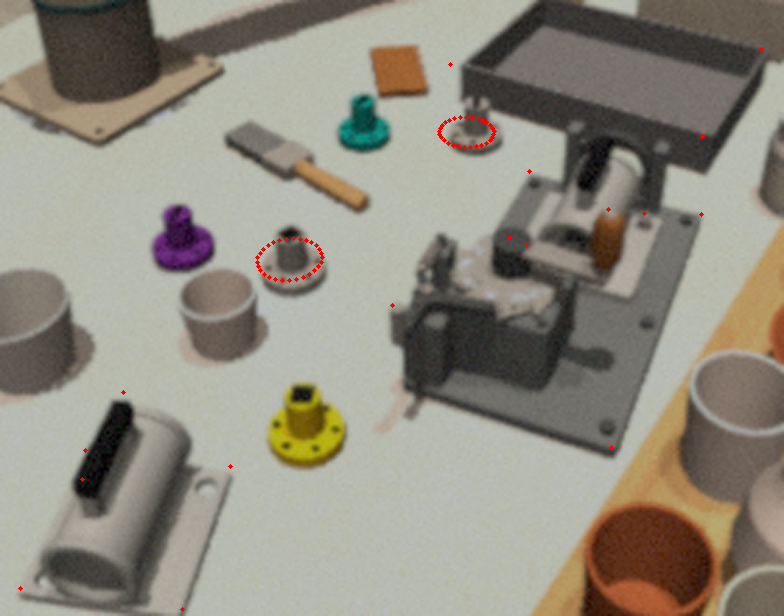

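```bash
cat > fit2.py <<'E'
from h import *
from scipy.optimize import least_squares
i=cams.get_image('top');s=cams.get_image('scene')
cp=lambda L:np.array(L,float)/3.4+[235,110]-.5
cs=lambda L:np.array(L,float)/2.8+[160,150]-.5
def fit(n,P,px,Q,qx,x0):
    f=lambda v:np.vstack([pr(i,T(*v)(P))-px,pr(s,T(*v)(Q))-qx]).ravel()
    r=least_squares(f,x0,loss='soft_l1');print(n,r.x.round(3).tolist());print(r.fun.reshape(-1,2).round(1).tolist());return r.x
P=[(90,175,15),(90,-140,15),(-90,175,15),(43,125,37),(-43,35,37),(-24,-70,130),(-74,-173,127),(51,-70,180)]
Q=[(90,175,15),(90,-140,15),(51,-70,180),(-74,-173,127)]
e=fit('ext',P,cp([(52,101),(382,45),(85,290),(111,136),(227,208),(341,136),(466,176),(332,32)]),Q,cs([(703,213),(615,456),(608,211),(400,308)]),[630,0,.15])
c=fit('clean',[(0,-37,105),(0,37,105),(-57.5,60,8),(57.5,60,8),(57.5,-60,8)],cp([(728,270),(654,313),(637,392),(577,285),(678,232)]),[(57.5,-60,8),(-57.5,-60,8),(57.5,60,8)],cs([(183,612),(20,592),(231,473)]),[520,-390,.5])
t=fit('tub',[(150,110,50),(150,-110,50),(-150,-110,50),(-150,110,50)],np.array([(149,150),(222,148),(227,247),(152,250)],float),[(-150,110,50),(150,110,50)],cs([(463,68),(765,52)]),[510,315,0])
q=pr(s,T(*t)([(150,110,50),(150,-110,50),(-150,-110,50),(-150,110,50)]));print('tub scene crop px',((q-[160,150]+.5)*2.8).round())
print('dies',w(i,cp([(43,390),(360,407),(514,259)]),14).round(),w(s,cs([(475,137),(292,267)]),14).round())
names={'pin':(-74,-173,114),'pinoff':(-108,-160,114),'axis':(-24,-70,130),'knob':(51,-70,157),'seat':(0,80,15)}
for n,p in names.items(): print(n,T(*e)([p])[0].round(1))
E
python3 fit2.py
```

```text
ext [648.793, -52.32, 0.176]
[[-0.3, 0.3], [0.5, -0.7], [-0.3, -0.1], [0.1, -0.7], [-0.2, -0.5], [0.5, 0.0], [1.9, -1.4], [-1.0, 0.3], [-0.4, 0.4], [-0.3, -2.7], [0.8, -0.3], [-2.0, -0.3]]
clean [506.4, -424.565, 0.477]
[[0.1, -0.2], [0.3, -1.2], [0.4, 0.9], [-0.4, 0.1], [2.5, -1.8], [-0.1, 0.0], [0.0, -0.6], [0.0, -1.7]]
tub [515.481, 314.802, 0.06]
[[1.4, 2.1], [0.5, -0.8], [-0.3, -2.0], [-0.1, 0.4], [25.6, -26.6], [-1.1, -1.0]]
tub scene crop px [[762.  49.]
 [703. 137.]
 [451.  65.]
 [535.  -6.]]
dies [[ 438.  140.   14.]
 [ 419. -143.   14.]
 [ 554. -288.   14.]] [[ 447.  131.   14.]
 [ 422. -147.   14.]]
pin [ 606.3 -235.6  114. ]
pinoff [ 570.6 -228.8  114. ]
axis [ 637.5 -125.4  130. ]
knob [ 711.3 -112.3  157. ]
seat [634.7  26.4  15. ]
```

```bash
cat >> h.py <<'E'
EX=(648.8,-52.3,.176)
def plan(wps,rowlen=38.):
    """wps: (x,y,z,yaw or None,grip[,step]); prints rows in tool axes from measured pose"""
    from scipy.spatial.transform import Rotation as Ro
    s=read_state();p=np.array(s['eef_pos']);R=Ro.from_euler('xyz',s['tool_rot']);yaw=s['tool_rot'][2];out=[]
    for wp in wps:
        x,y,z,ya,g=wp[:5];st=wp[5] if len(wp)>5 else rowlen
        ya=yaw if ya is None else ya
        tgt=Ro.from_euler('xyz',[np.pi,0,ya]);d=np.array([x,y,z])-p;rv=(R.inv()*tgt).as_rotvec(degrees=True)
        n=int(max(1,np.ceil(np.linalg.norm(d)/st),np.ceil(np.linalg.norm(rv)/6.5)))
        for k in range(n):
            t=R.inv().apply(d/n)/10;out.append(' '.join(f'{v:g}' for v in [g,*t.round(2),*(rv/n).round(2)]))
            R=R*Ro.from_rotvec(rv/n,degrees=True)
        p=np.array([x,y,z]);R=tgt;yaw=ya
    for k in range(0,len(out),5): print('; '.join(out[k:k+5]))
E
python3 - <<'E'
from h import *
S=T(*EX)([(-32,-175,0)])[0]
print(S)
plan([(S[0],S[1],230,1.747,-1),(S[0],S[1],108,None,-1)])
E
```

```text
[ 647.93557393 -230.19955809    0.        ]
-1 -2.85 -2.46 0.01 -0 0 2.31; -1 -2.95 -2.34 0.01 -0 0 2.31; -1 -3.04 -2.22 0.01 -0 0 2.31; -1 -3.13 -2.1 0.01 -0 0 2.31; -1 -3.21 -1.97 0.01 -0 0 2.31
-1 -3.29 -1.84 0.01 -0 0 2.31; -1 -3.36 -1.7 0.01 -0 0 2.31; -1 -3.42 -1.57 0.01 -0 0 2.31; -1 -3.49 -1.43 0.01 -0 0 2.31; -1 -3.54 -1.29 0.01 -0 0 2.31
-1 -3.59 -1.14 0.01 -0 0 2.31; -1 -3.63 -1 0 -0 0 2.31; -1 -3.67 -0.85 0 -0 0 2.31; -1 -3.7 -0.7 0 -0 0 2.31; -1 -3.73 -0.55 0 -0 0 2.31
-1 -3.74 -0.4 0 -0 0 2.31; -1 -3.76 -0.25 0 -0 0 2.31; -1 -3.77 -0.1 0 -0 0 2.31; -1 -3.77 0.05 0 -0 0 2.31; -1 -3.76 0.2 0 -0 0 2.31
-1 -3.75 0.35 0 -0 0 2.31; -1 -3.73 0.5 0 -0 0 2.31; -1 -3.71 0.65 0 -0 0 2.31; -1 -3.68 0.8 0 -0 0 2.31; -1 0 -0 3.05 0 0 0
-1 0 -0 3.05 0 0 0; -1 0 -0 3.05 0 0 0; -1 0 -0 3.05 0 0 0
```

Emit:
{"api": "move_arm", "payload": {"targets": "-1 -2.85 -2.46 0 0 0 2.3; -1 -2.95 -2.34 0 0 0 2.3; -1 -3.04 -2.22 0 0 0 2.3; -1 -3.13 -2.1 0 0 0 2.3; -1 -3.21 -1.97 0 0 0 2.3"}}

```text
clock: 0.77
eef_pos: [349.3, 418.5, 231.4]
tool_rot: [3.141, 0.0, 2.51]
force: [0.8, 0.1, -0.2]
width: 25.5
gripper_force: 0.0
```

Emit:
{"api": "move_arm", "payload": {"targets": "-1 -3.29 -1.84 0 0 0 2.3; -1 -3.36 -1.7 0 0 0 2.3; -1 -3.42 -1.57 0 0 0 2.3; -1 -3.49 -1.43 0 0 0 2.3; -1 -3.54 -1.29 0 0 0 2.3"}}

```text
clock: 1.18
eef_pos: [428.2, 247.3, 231.6]
tool_rot: [3.141, -0.0, 2.31]
force: [-0.1, -0.3, -0.2]
width: -0.0
gripper_force: 0.0
```

Emit:
{"api": "move_arm", "payload": {"targets": "-1 -3.59 -1.14 0 0 0 2.3; -1 -3.63 -1 0 0 0 2.3; -1 -3.67 -0.85 0 0 0 2.3; -1 -3.7 -0.7 0 0 0 2.3; -1 -3.73 -0.55 0 0 0 2.3"}}

```text
clock: 1.6
eef_pos: [507.2, 76.3, 231.6]
tool_rot: [3.141, -0.0, 2.109]
force: [0.2, -0.1, 0.9]
width: 0.3
gripper_force: 0.0
```

Emit:
{"api": "move_arm", "payload": {"targets": "-1 -3.74 -0.4 0 0 0 2.3; -1 -3.76 -0.25 0 0 0 2.3; -1 -3.77 -0.1 0 0 0 2.3; -1 -3.77 0.05 0 0 0 2.3; -1 -3.76 0.2 0 0 0 2.3"}}

```text
clock: 2.02
eef_pos: [586.3, -94.7, 231.4]
tool_rot: [3.141, -0.0, 1.908]
force: [0.8, 0.9, 0.2]
width: -0.1
gripper_force: 0.0
```

Emit:
{"api": "move_arm", "payload": {"targets": "-1 -3.75 0.35 0 0 0 2.3; -1 -3.73 0.5 0 0 0 2.3; -1 -3.71 0.65 0 0 0 2.3; -1 -3.68 0.8 0 0 0 2.3; -1 0 0 0 0 0 0"}}

```text
clock: 2.43
eef_pos: [649.3, -239.8, 230.9]
tool_rot: [-3.142, 0.008, 1.74]
force: [-0.9, -1.5, 0.4]
width: 0.0
gripper_force: 0.0
```

```bash
python3 - <<'E'
from h import *
s=read_state();print(s['eef_pos'],s['tool_rot'],s['qpos'].round(2),s['clock'])
i=cams.get_image('wrist');print({k:v for k,v in i.items() if k!='color'})
t=cams.get_image('top');im=np.hstack([cv2.resize(i['color'],(480,300)),cv2.resize(t['color'],(0,0),fx=.5,fy=.5)[:200].copy().repeat(1,0)]) if 0 else None
P=[(-74,-173,127),(-108,-160,127),(-24,-70,130),(51,-70,180),(-84,-66,112),(-90,-140,15),(90,-140,15)]
crop(i,'w1',0,0,640,400,1.25,pr(i,T(*EX)(P)))
cv2.imwrite('pics/t1.png',t['color'][:,:,::-1])
E
```

```text
[ 649.2644905  -239.83097466  230.9374034 ] [-3.14153566  0.0082365   1.73960068] [ 0.13  0.71  0.33  1.39 -0.24  1.07  0.67] 2.4333
{'fovy': 68.26929068016327, 'cx': 319.1273135836286, 'cy': 196.0310199583227, 'k1': -0.022453274399455363, 'rvec': array([-2.82199607, -0.23961471, -0.03874777]), 'tvec': array([-600.12746685, -369.88511912,  271.97581443])}
```

View pics/w1.png

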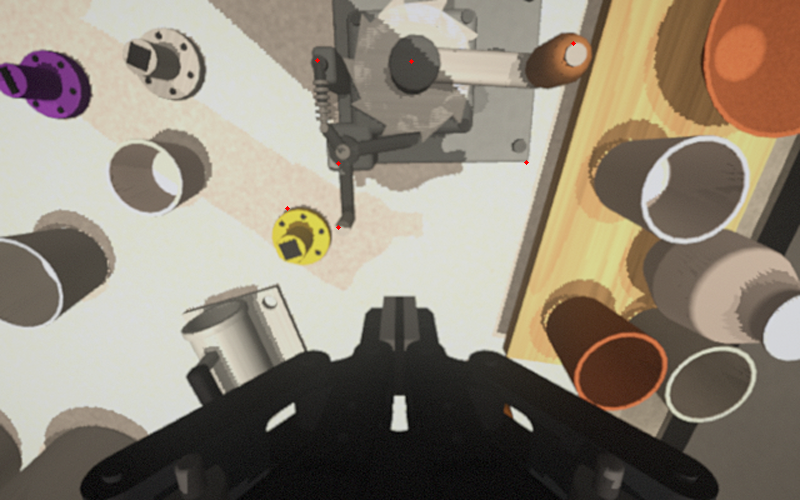

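The wrist view shows the pawl pin top at (346,222), which is 4 mm further in +x than modelled. The hub is at (413,60) and the knob at (575,53), both agreeing with the fit.

```bash
python3 - <<'E'
from h import *
E=T(*EX);g=lambda x,y:E([(x,y,0)])[0][:2]
plan([(*g(-30,-175),150,1.747,-1),(*g(-30,-175),106,None,-1),(*g(-92,-162),106,None,-1,7)])
E
```

```text
-1 0.06 0.06 2.69 -0.02 0.01 -0.01; -1 0.06 0.06 2.69 -0.02 0.01 -0.01; -1 0.06 0.06 2.69 -0.02 0.01 -0.01; -1 0 -0 2.2 0 0 0; -1 0 -0 2.2 0 0 0
-1 0.13 -0.62 -0 0 0 0; -1 0.13 -0.62 -0 0 0 0; -1 0.13 -0.62 -0 0 0 0; -1 0.13 -0.62 -0 0 0 0; -1 0.13 -0.62 -0 0 0 0
-1 0.13 -0.62 -0 0 0 0; -1 0.13 -0.62 -0 0 0 0; -1 0.13 -0.62 -0 0 0 0; -1 0.13 -0.62 -0 0 0 0; -1 0.13 -0.62 -0 0 0 0
```

Emit:
{"api": "move_arm", "payload": {"targets": "-1 0.06 0.06 2.69 0 0 0; -1 0.06 0.06 2.69 0 0 0; -1 0.06 0.06 2.69 0 0 0; -1 0 0 2.2 0 0 0; -1 0 0 2.2 0 0 0"}}

```text
clock: 2.95
eef_pos: [650.0, -224.8, 105.4]
tool_rot: [-3.141, -0.002, 1.752]
force: [-0.1, 1.2, 0.1]
width: -0.1
gripper_force: 0.0
```

Emit:
{"api": "move_arm", "payload": {"targets": "-1 0.13 -0.62 0 0 0 0; -1 0.13 -0.62 0 0 0 0; -1 0.13 -0.62 0 0 0 0; -1 0.13 -0.62 0 0 0 0; -1 0.13 -0.62 0 0 0 0"}}

```text
clock: 3.37
eef_pos: [619.8, -227.5, 108.8]
tool_rot: [3.137, 0.003, 1.75]
force: [4.0, -1.6, 0.2]
width: 0.1
gripper_force: 1.0
```

Emit:
{"api": "move_arm", "payload": {"targets": "-1 0.13 -0.62 0 0 0 0; -1 0.13 -0.62 0 0 0 0; -1 0.13 -0.62 0 0 0 0; -1 0.13 -0.62 0 0 0 0; -1 0.13 -0.62 0 0 0 0"}}

```text
clock: 3.78
eef_pos: [590.7, -225.7, 107.1]
tool_rot: [3.133, 0.003, 1.75]
force: [18.4, -0.7, -12.5]
width: 0.1
gripper_force: 8.5
```

Emit:
{"api": "move_arm", "payload": {"targets": "-1 0 0 0 0 0 0; -1 0 0.8 0 0 0 0; -1 0 0.8 0 0 0 0; -1 0 0.8 0 0 0 0; -1 0 0 -3 0 0 0"}}

```text
clock: 4.2
eef_pos: [608.5, -218.7, 131.2]
tool_rot: [-3.133, -0.006, 1.751]
force: [-0.3, 0.7, 0.1]
width: -0.0
gripper_force: 0.0
```

```bash
python3 - <<'E'
from h import *
E=T(*EX);g=lambda x,y:E([(x,y,0)])[0][:2]
a,b=g(51,-70)
plan([(a-60,b,235,1.747,1),(a,b,235,1.747,1)])
i=cams.get_image('wrist')
crop(i,'w2',160,0,640,250,1.6,pr(i,E([(-74,-173,127),(-108,-160,127),(-24,-70,130),(51,-70,180)])))
print(read_state()['eef_pos'])
E
```

```text
1 1.95 1.21 -2.08 -0.1 -0.07 0.05; 1 1.95 1.21 -2.08 -0.1 -0.07 0.05; 1 1.95 1.21 -2.08 -0.1 -0.07 0.05; 1 1.95 1.21 -2.08 -0.1 -0.07 0.05; 1 1.95 1.21 -2.08 -0.1 -0.07 0.05
1 -0.53 2.95 0 0 0 0; 1 -0.53 2.95 0 0 0 0
[ 612.48607816 -221.40258524  140.01166727]
```

View pics/w2.png

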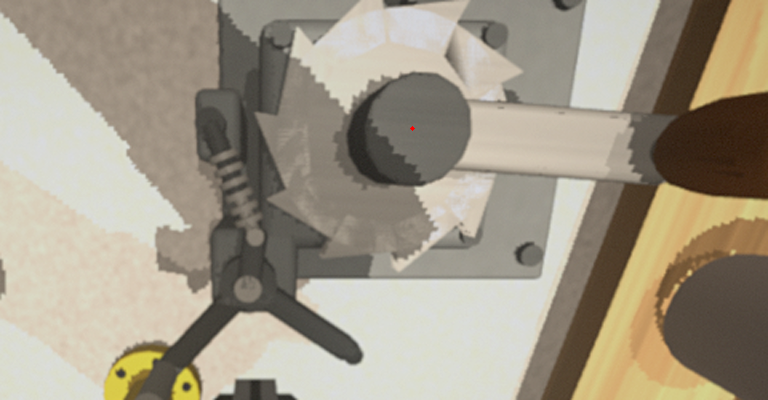

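The picture shows the pawl swung off, with its tip at (355,353), well clear of the wheel, so it stays off. Next is the knob.

```bash
python3 - <<'E'
from h import *
E=T(*EX);g=lambda x,y:E([(x,y,0)])[0][:2]
a,b=g(51,-72)
plan([(a-60,b,235,1.747,.2),(a,b,225,1.747,.2),(a,b,142,1.747,.2,28),(a,b,142,1.747,-1)])
E
```

```text
0.2 2.46 1.45 -2.37 0.03 0.01 0.05; 0.2 2.46 1.44 -2.37 0.03 0.01 0.05; 0.2 2.46 1.44 -2.37 0.03 0.01 0.05; 0.2 2.46 1.44 -2.37 0.03 0.01 0.05; 0.2 -0.53 2.95 0.5 0 0 0
0.2 -0.53 2.95 0.5 0 0 0; 0.2 0 -0 2.77 0 0 0; 0.2 0 -0 2.77 0 0 0; 0.2 0 -0 2.77 0 0 0; -1 0 0 0 0 0 0
```

Emit:
{"api": "move_arm", "payload": {"targets": "0.2 2.46 1.45 -2.37 0 0 0; 0.2 2.46 1.44 -2.37 0 0 0; 0.2 2.46 1.44 -2.37 0 0 0; 0.2 2.46 1.44 -2.37 0 0 0; 0.2 -0.53 2.95 0.5 0 0 0"}}

```text
clock: 4.67
eef_pos: [682.0, -107.1, 233.1]
tool_rot: [3.134, -0.003, 1.756]
force: [2.0, -0.2, 0.3]
width: 51.0
gripper_force: 0.0
```

Emit:
{"api": "move_arm", "payload": {"targets": "0.2 -0.53 2.95 0.5 0 0 0; 0.2 0 0 0 0 0 0; 0.2 0 0 0 0 0 0; 0.2 0 0 0 0 0 0"}}

```text
clock: 5.0
eef_pos: [708.7, -115.0, 220.7]
tool_rot: [-3.139, -0.0, 1.749]
force: [0.1, -0.6, 0.7]
width: 51.4
gripper_force: 0.0
```

```bash
python3 - <<'E'
from h import *
E=T(*EX)
print(read_state()['eef_pos'],read_state()['width'])
i=cams.get_image('wrist')
s=cams.get_image('scene')
crop(i,'w3',160,0,640,400,1.5,pr(i,E([(-24,-70,130),(51,-70,180),(51,-70,134)])))
E
```

```text
[ 708.74368659 -114.99265958  220.72613722] 51.35979428421675
```

View pics/w3.png

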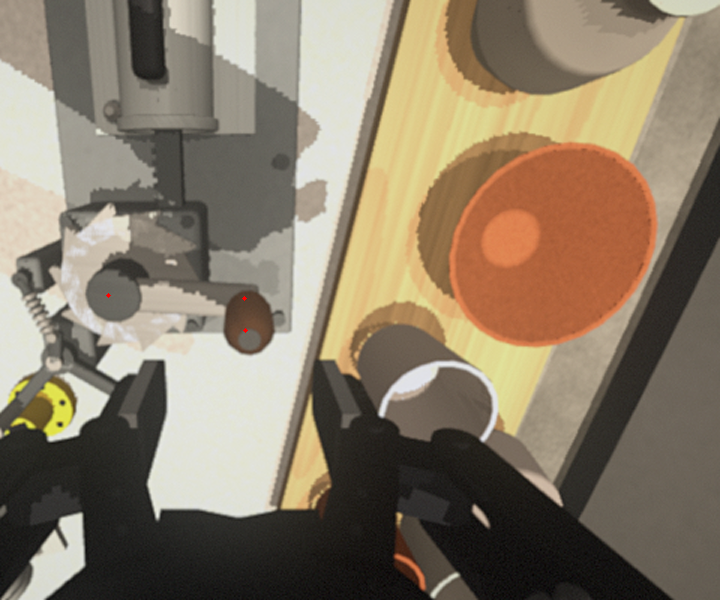

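Knob top at (249,340), 2 mm to the right and 4 mm nearer than the model point. I'll correct for that and go down.

```bash
python3 - <<'E'
from h import *
E=T(*EX);g=lambda x,y:E([(x,y,0)])[0][:2]
a,b=g(53,-74.5)
plan([(a,b,142,1.747,.2,28)])
E
```

```text
0.2 -0.07 0.17 2.65 -0.02 0 0.02; 0.2 -0.07 0.17 2.65 -0.02 0 0.02; 0.2 -0.07 0.17 2.65 -0.02 0 0.02
```

Emit:
{"api": "move_arm", "payload": {"targets": "0.2 -0.07 0.17 2.65 0 0 0; 0.2 -0.07 0.17 2.65 0 0 0; 0.2 -0.07 0.17 2.65 0 0 0; 0.2 0 0 0 0 0 0; -1 0 0 0 0 0 0"}}

```text
clock: 5.52
eef_pos: [713.7, -115.8, 141.2]
tool_rot: [-3.139, -0.001, 1.749]
force: [0.9, -0.6, -0.1]
width: 40.2
gripper_force: 0.0
```

Emit:
{"api": "move_arm", "payload": {"targets": "-1 0 0 0 0 0 0; -1 0 0 0 0 0 0; -1 0 0 0 0 0 0; -1 0 0 0 0 0 0"}}

```text
clock: 5.85
eef_pos: [713.8, -116.9, 144.3]
tool_rot: [-3.14, 0.001, 1.748]
force: [-5.4, -1.0, 1.4]
width: 22.5
gripper_force: 59.1
```

```bash
cat > crank.py <<'E'
from h import *
import sys
from scipy.spatial.transform import Rotation as Ro
s=read_state();p=s['eef_pos'];E=T(*EX)
A=E([(-22.5,-70,0)])[0][:2];d=p[:2]-A
ang=np.arctan2(d[1],d[0])-EX[2];print('pos',p,'r',np.hypot(*d),'drum',-ang%(2*np.pi),s['force'],s['width'])
th=-ang if -ang>-.5 else -ang+2*np.pi
end=float(sys.argv[1]);n=int(np.ceil((end-th)/.16));R=Ro.from_euler('xyz',s['tool_rot']);q=p.copy();o=[]
for k in range(1,n+1):
    t=th+(end-th)*k/n;c=np.array([A[0]+75*np.cos(EX[2]-t),A[1]+75*np.sin(EX[2]-t),p[2]])
    v=R.inv().apply(c-q)/10;q=c;o.append(f'-1 {v[0]:.2f} {v[1]:.2f} 0 0 0 0')
for k in range(0,n,5):print('; '.join(o[k:k+5]))
E
python3 crank.py 2.8
```

```text
pos [ 713.81716156 -116.93475328  144.30744638] r 75.36309362298222 drum 0.06666429364960824 [-5.37305079 -0.98257279  1.38780489] 22.52622672946476
-1 -1.12 -0.20 0 0 0 0; -1 -1.09 -0.33 0 0 0 0; -1 -1.03 -0.49 0 0 0 0; -1 -0.94 -0.64 0 0 0 0; -1 -0.83 -0.78 0 0 0 0
-1 -0.70 -0.89 0 0 0 0; -1 -0.56 -0.99 0 0 0 0; -1 -0.40 -1.06 0 0 0 0; -1 -0.24 -1.11 0 0 0 0; -1 -0.07 -1.14 0 0 0 0
-1 0.10 -1.13 0 0 0 0; -1 0.27 -1.10 0 0 0 0; -1 0.44 -1.05 0 0 0 0; -1 0.59 -0.97 0 0 0 0; -1 0.73 -0.87 0 0 0 0
-1 0.86 -0.75 0 0 0 0; -1 0.96 -0.61 0 0 0 0; -1 1.04 -0.46 0 0 0 0
```

Emit:
{"api": "move_arm", "payload": {"targets": "-1 -1.12 -0.20 0 0 0 0; -1 -1.09 -0.33 0 0 0 0; -1 -1.03 -0.49 0 0 0 0; -1 -0.94 -0.64 0 0 0 0; -1 -0.83 -0.78 0 0 0 0"}}

```text
clock: 6.27
eef_pos: [700.5, -169.0, 144.3]
tool_rot: [3.139, -0.001, 1.75]
force: [-3.2, 4.2, 6.9]
width: 22.7
gripper_force: 59.6
```

Emit:
{"api": "move_arm", "payload": {"targets": "-1 -0.70 -0.89 0 0 0 0; -1 -0.56 -0.99 0 0 0 0; -1 -0.40 -1.06 0 0 0 0; -1 -0.24 -1.11 0 0 0 0; -1 -0.07 -1.14 0 0 0 0"}}

```text
clock: 6.68
eef_pos: [654.4, -199.1, 144.2]
tool_rot: [3.135, 0.003, 1.749]
force: [1.7, 2.0, 3.6]
width: 22.8
gripper_force: 59.5
```

Emit:
{"api": "move_arm", "payload": {"targets": "-1 0.10 -1.13 0 0 0 0; -1 0.27 -1.10 0 0 0 0; -1 0.44 -1.05 0 0 0 0; -1 0.59 -0.97 0 0 0 0; -1 0.73 -0.87 0 0 0 0"}}

```text
clock: 7.1
eef_pos: [599.9, -189.5, 144.2]
tool_rot: [3.136, 0.006, 1.747]
force: [2.6, -1.8, 3.7]
width: 22.5
gripper_force: 59.4
```

```bash
python3 crank.py 5.58
```

```text
pos [ 599.94307291 -189.52655988  144.23203723] r 75.24122881923567 drum 2.291090684622694 [ 2.63075692 -1.76625093  3.65121654] 22.45182976004328
-1 0.86 -0.80 0 0 0 0; -1 0.96 -0.68 0 0 0 0; -1 1.05 -0.52 0 0 0 0; -1 1.12 -0.35 0 0 0 0; -1 1.16 -0.17 0 0 0 0
-1 1.17 0.01 0 0 0 0; -1 1.16 0.20 0 0 0 0; -1 1.11 0.37 0 0 0 0; -1 1.04 0.54 0 0 0 0; -1 0.94 0.70 0 0 0 0
-1 0.82 0.84 0 0 0 0; -1 0.68 0.96 0 0 0 0; -1 0.52 1.05 0 0 0 0; -1 0.35 1.12 0 0 0 0; -1 0.18 1.16 0 0 0 0
-1 -0.01 1.17 0 0 0 0; -1 -0.19 1.16 0 0 0 0; -1 -0.37 1.11 0 0 0 0; -1 -0.54 1.04 0 0 0 0; -1 -0.69 0.95 0 0 0 0
-1 -0.83 0.83 0 0 0 0
```

Emit:
{"api": "move_arm", "payload": {"targets": "-1 0.6 -0.55 0 0 0 0; -1 0.96 -0.68 0 0 0 0; -1 1.05 -0.52 0 0 0 0; -1 1.12 -0.35 0 0 0 0; -1 1.16 -0.17 0 0 0 0"}}

```text
clock: 7.52
eef_pos: [567.0, -145.7, 144.1]
tool_rot: [3.14, 0.005, 1.746]
force: [-1.3, -3.6, 10.1]
width: 22.4
gripper_force: 59.9
```

Emit:
{"api": "move_arm", "payload": {"targets": "-1 1.17 0.01 0 0 0 0; -1 1.16 0.20 0 0 0 0; -1 1.11 0.37 0 0 0 0; -1 1.04 0.54 0 0 0 0; -1 0.94 0.70 0 0 0 0"}}

```text
clock: 7.93
eef_pos: [575.1, -86.8, 144.1]
tool_rot: [3.141, 0.001, 1.748]
force: [-3.2, -1.7, 11.5]
width: 22.5
gripper_force: 60.4
```

Emit:
{"api": "move_arm", "payload": {"targets": "-1 0.82 0.84 0 0 0 0; -1 0.68 0.96 0 0 0 0; -1 0.52 1.05 0 0 0 0; -1 0.35 1.12 0 0 0 0; -1 0 0 0 0 0 0"}}

```text
clock: 8.35
eef_pos: [614.2, -54.9, 144.2]
tool_rot: [3.135, 0.002, 1.751]
force: [2.6, 0.9, 7.5]
width: 22.6
gripper_force: 59.9
```

```bash
python3 crank.py 5.57
```

```text
pos [614.21337837 -54.86910751 144.17236821] r 74.4995994507976 drum 4.550580170053891 [2.58938602 0.85362177 7.45200461] 22.5583747413976
-1 0.14 1.08 0 0 0 0; -1 -0.07 1.09 0 0 0 0; -1 -0.22 1.07 0 0 0 0; -1 -0.38 1.02 0 0 0 0; -1 -0.52 0.96 0 0 0 0
-1 -0.65 0.87 0 0 0 0; -1 -0.77 0.77 0 0 0 0
```

Emit:
{"api": "move_arm", "payload": {"targets": "-1 0.14 1.08 0 0 0 0; -1 -0.07 1.09 0 0 0 0; -1 -0.22 1.07 0 0 0 0; -1 -0.38 1.02 0 0 0 0; -1 -0.52 0.96 0 0 0 0"}}

```text
clock: 8.77
eef_pos: [664.9, -55.1, 144.2]
tool_rot: [3.139, -0.001, 1.75]
force: [-2.4, 2.6, 10.3]
width: 22.4
gripper_force: 60.2
```

Emit:
{"api": "move_arm", "payload": {"targets": "-1 -0.65 0.87 0 0 0 0; -1 -0.77 0.77 0 0 0 0; -1 0 0 0 0 0 0; -1 0 0 0 0 0 0; -1 0 0 0 0 0 0"}}

```text
clock: 9.18
eef_pos: [686.0, -67.1, 144.2]
tool_rot: [3.133, 0.002, 1.75]
force: [5.3, 1.5, 5.8]
width: 22.5
gripper_force: 59.6
```

```bash
python3 crank.py 5.6
```

```text
pos [685.9991723  -67.11356218 144.23810946] r 74.74711223257025 drum 5.570018265957275 [5.34433187 1.52707803 5.81979796] 22.50986802656688
-1 -0.16 0.16 0 0 0 0
```

```bash
python3 - <<'E'
from h import *
E=T(*EX);g=lambda x,y:E([(x,y,0)])[0][:2]
a,b=g(0,80);p=read_state()['eef_pos']
plan([(p[0],p[1],225,1.747,.2,34),(a,b,200,1.747,.2),(a,b,150,1.747,.2)])
E
```

```text
0.2 -0 0.02 -2.69 0.16 0.03 0.05; 0.2 -0 0.02 -2.69 0.16 0.03 0.05; 0.2 -0 0.01 -2.69 0.16 0.03 0.05; 0.2 3.37 -1.13 0.83 0 0 0; 0.2 3.37 -1.13 0.83 0 0 0
0.2 3.37 -1.13 0.83 0 0 0; 0.2 0 -0 2.5 0 0 0; 0.2 0 -0 2.5 0 0 0
```

Emit:
{"api": "move_arm", "payload": {"targets": "0.2 0 0 0 0 0 0; 0.2 0 0 0 0 0 0; 0.2 0 0 0 0 0 0; 0.2 0 0 0 0 0 0; 0.2 0 0 -2.69 0 0 0"}}

```text
clock: 9.6
eef_pos: [677.9, -66.5, 163.3]
tool_rot: [-3.13, -0.003, 1.749]
force: [-1.2, 0.1, -0.1]
width: 51.2
gripper_force: 0.0
```

Emit:
{"api": "move_arm", "payload": {"targets": "0.2 0 0 -2.69 0.16 0 0; 0.2 0 0 -2.69 0.16 0 0; 0.2 3.37 -1.13 0.83 0 0 0; 0.2 3.37 -1.13 0.83 0 0 0"}}

```text
clock: 9.93
eef_pos: [649.5, -7.7, 208.3]
tool_rot: [-3.141, 0.003, 1.744]
force: [0.9, 1.8, -1.3]
width: 51.0
gripper_force: 0.0
```

Emit:
{"api": "move_arm", "payload": {"targets": "0.2 3.37 -1.13 0.83 0 0 0; 0.2 0 0 2.5 0 0 0; 0.2 0 0 2.5 0 0 0; 0.2 0 0 0 0 0 0; 0.2 0 0 0 0 0 0"}}

```text
clock: 10.35
eef_pos: [629.5, 25.9, 146.9]
tool_rot: [-3.132, 0.0, 1.749]
force: [0.6, 0.2, 0.5]
width: 51.1
gripper_force: 0.0
```

```bash
python3 - <<'E'
from h import *
E=T(*EX)
print(read_state()['eef_pos'],read_state()['tool_rot'])
i=cams.get_image('wrist')
t=cams.get_image('top')
a=cv2.resize(i['color'],None,fx=1,fy=1)
P=pr(i,E([(0,117,120),(0,43,120),(-8,117,120),(8,43,120),(43,125,37),(-43,35,37)]));print(P.round())
for p in P: cv2.circle(a,tuple(int(v) for v in p),2,(255,0,0),-1)
b=t['color'][60:280,130:470]
b=cv2.resize(b,None,fx=640/340,fy=640/340)
out=np.vstack([cv2.resize(a,(560,350)),cv2.resize(b,(560,250))]);cv2.imwrite('pics/w4.png',cv2.convertScaleAbs(out[:,:,::-1],alpha=1.2))
E
```

```text
[629.46859346  25.85744129 146.87690732] [-3.13245099e+00  1.08346786e-04  1.74890380e+00]
[[328. 174.]
 [327. 283.]
 [314. 174.]
 [339. 283.]
 [377. 143.]
 [279. 239.]]
```

View pics/w4.png

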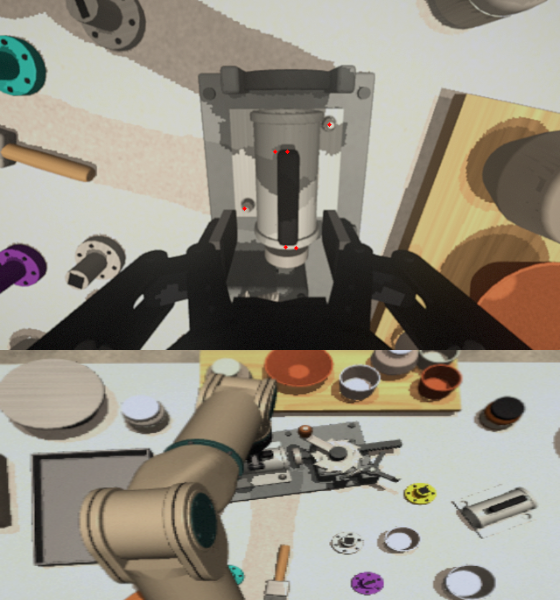

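```bash
python3 - <<'E'
from h import *
E=T(*EX);g=lambda x,y:E([(x,y,0)])[0][:2]
a,b=g(1.5,81)
plan([(a,b,96,1.747,.2,28)])
E
```

```text
0.2 0.08 0.25 2.65 -0.12 0.03 0.03; 0.2 0.08 0.25 2.65 -0.12 0.03 0.03
```

Emit:
{"api": "move_arm", "payload": {"targets": "0.2 0.08 0.25 2.5 0 0 0; 0.2 0.08 0.25 2.5 0 0 0; 0.2 0 0 0 0 0 0; -1 0 0 0 0 0 0; -1 0 0 0 0 0 0"}}

```text
clock: 10.87
eef_pos: [636.3, 28.0, 99.7]
tool_rot: [-3.139, 0.001, 1.749]
force: [-0.5, 0.1, 0.6]
width: 28.0
gripper_force: 0.0
```

Emit:
{"api": "move_arm", "payload": {"targets": "-1 0 0 0 0 0 0; -1 0 0 0 0 0 0; -1 0 0 0 0 0 0; -1 0 0 0 0 0 0"}}

```text
clock: 11.2
eef_pos: [635.4, 28.1, 99.8]
tool_rot: [-3.137, 0.0, 1.749]
force: [-3.7, -0.8, 6.2]
width: 14.9
gripper_force: 60.5
```

```bash
python3 - <<'E'
from h import *
s=read_state();print(s['eef_pos'],s['tool_rot'],s['force'],s['width'],s['qpos'].round(2))
i=cams.get_image('wrist');np.save('used_grip.npy',i['color'])
E=T(*EX);g=lambda x,y,:E([(x,y,0)])[0][:2]
p=s['eef_pos'];t=T(515.5,314.8,.06)([(75,0,0)])[0]
plan([(p[0],p[1],p[2]+20,1.747,-1,20),(p[0],p[1],p[2]+130,1.747,-1,30),(t[0],t[1],p[2]+130,.06+np.pi/2,-1,34),(t[0],t[1],104,.06+np.pi/2,-1,30)])
E
```

```text
[635.40352305  28.06205645  99.75389523] [-3.13743684e+00  4.97127255e-04  1.74898847e+00] [-3.733893   -0.82275508  6.24047037] 14.898905999458103 [-0.26  0.79  0.3   1.67 -0.31  0.74  0.37]
-1 0 -0 -1 -0.12 0.02 0.06; -1 0 -0 -1 -0.12 0.02 0.06; -1 0 0 -2.75 0 0 0; -1 0 0 -2.75 0 0 0; -1 0 0 -2.75 0 0 0
-1 0 0 -2.75 0 0 0; -1 3.27 0.07 0 0 -0 0.74; -1 3.27 0.03 0 0 -0 0.74; -1 3.27 -0.01 -0 0 -0 0.74; -1 3.27 -0.05 -0 0 -0 0.74
-1 3.27 -0.09 -0 0 -0 0.74; -1 3.27 -0.14 -0 0 -0 0.74; -1 3.27 -0.18 -0 0 -0 0.74; -1 3.27 -0.22 -0 0 -0 0.74; -1 3.26 -0.26 -0 0 -0 0.74
-1 -0 -0 2.52 0 0 0; -1 0 -0 2.52 0 0 0; -1 0 -0 2.52 0 0 0; -1 0 -0 2.52 0 0 0; -1 0 -0 2.52 0 0 0
```

Emit:
{"api": "move_arm", "payload": {"targets": "-1 0 0 -1 0 0 0; -1 0 0 -1 0 0 0; -1 0 0 -2.75 0 0 0; -1 0 0 -2.75 0 0 0; -1 0 0 -2.75 0 0 0"}}

```text
clock: 11.67
eef_pos: [635.2, 29.0, 201.8]
tool_rot: [-3.135, -0.0, 1.749]
force: [1.7, 0.4, -4.5]
width: 14.8
gripper_force: 59.3
```

Emit:
{"api": "move_arm", "payload": {"targets": "-1 0 0 -2.75 0 0 0; -1 3.27 0.07 0 0 0 0.74; -1 3.27 0.03 0 0 0 0.74; -1 3.27 -0.01 0 0 0 0.74; -1 3.27 -0.05 0 0 0 0.74"}}

```text
clock: 12.08
eef_pos: [614.7, 159.7, 228.7]
tool_rot: [-3.136, -0.001, 1.697]
force: [1.4, 1.3, -4.4]
width: 14.6
gripper_force: 59.3
```

Emit:
{"api": "move_arm", "payload": {"targets": "-1 3.27 -0.09 0 0 0 0.74; -1 3.27 -0.14 0 0 0 0.74; -1 3.27 -0.18 0 0 0 0.74; -1 3.27 -0.22 0 0 0 0.74; -1 3.26 -0.26 0 0 0 0.74"}}

```text
clock: 12.5
eef_pos: [589.2, 321.6, 228.5]
tool_rot: [-3.136, 0.0, 1.633]
force: [0.2, -0.3, -4.4]
width: 15.0
gripper_force: 59.3
```

Emit:
{"api": "move_arm", "payload": {"targets": "-1 0 0 2.52 0 0 0; -1 0 0 2.52 0 0 0; -1 0 0 0 0 0 0; -1 0 0 0 0 0 0"}}

```text
clock: 12.83
eef_pos: [588.4, 319.1, 176.6]
tool_rot: [-3.132, 0.002, 1.633]
force: [0.5, -1.1, -4.6]
width: 14.7
gripper_force: 59.5
```

```bash
python3 - <<'E'
from h import *
s=read_state();print(s['eef_pos'],s['tool_rot'],s['force'],s['width'])
i=cams.get_image('wrist');t=cams.get_image('scene')
b=t['color'][100:300,290:470]
a=np.hstack([cv2.resize(i['color'],(480,300)),cv2.resize(b,(270,300))])
cv2.imwrite('pics/w5.png',cv2.convertScaleAbs(a[:,:,::-1],alpha=1.3))
p=s['eef_pos'];q=T(515.5,314.8,.06)([(75,0,0)])[0];plan([(q[0],q[1],93,.06+np.pi/2,-1,22)])
E
```

```text
[588.44117273 319.05833457 176.56195423] [-3.13244406e+00  2.47881381e-03  1.63292023e+00] [ 0.5065282  -1.06735637 -4.56283791] 14.748560745775782
-1 -0 -0.01 2.16 -0.04 -0 0.02; -1 -0 -0.01 2.16 -0.04 -0 0.02; -1 -0 -0.01 2.16 -0.04 -0 0.02; -1 -0 -0.02 2.16 -0.04 -0 0.02
```

View pics/w5.png

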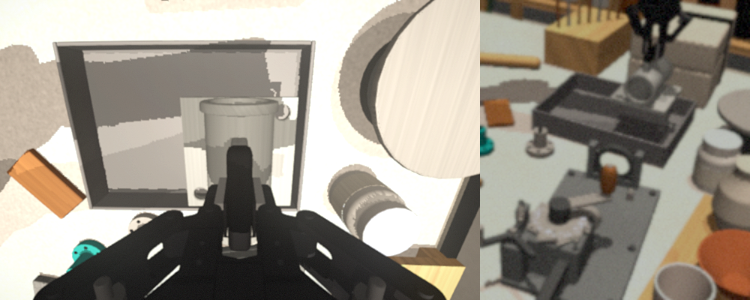

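The barrel hangs level over the tub's far end, inside the walls. I'll lower it.

Emit:
{"api": "move_arm", "payload": {"targets": "-1 0 -0.15 2.16 0 0 0; -1 0 -0.15 2.16 0 0 0; -1 0 -0.15 2.16 0 0 0; -1 0 0 1.9 0 0 0; -1 0 0 0 0 0 0"}}

```text
clock: 13.35
eef_pos: [583.4, 318.4, 91.8]
tool_rot: [-3.132, 0.002, 1.632]
force: [-1.1, -0.6, -4.4]
width: 15.0
gripper_force: 59.5
```

Emit:
{"api": "move_arm", "payload": {"targets": "-1 0 0 0 0 0 0; 0.3 0 0 0 0 0 0; 0.3 0 0 0 0 0 0; 0.3 0 0 0 0 0 0; 0.3 0 0 0 0 0 0"}}

```text
clock: 13.77
eef_pos: [586.2, 319.9, 95.7]
tool_rot: [-3.139, -0.001, 1.633]
force: [-0.0, 0.0, 0.6]
width: 55.7
gripper_force: 0.0
```

```bash
python3 - <<'E'
from h import *
s=read_state();p=s['eef_pos'];print(p,s['force'],s['width'])
t=cams.get_image('top');k=t['color'];crop(t,'t6',100,110,500,310,2)
d=(440,138)
plan([(p[0],p[1],190,None,.3,34),(d[0],d[1],130,1.633,.3)])
E
```

```text
[586.18405566 319.8890458   95.67800695] [-0.00227832  0.0224197   0.56147027] 55.690165789849665
0.3 0 0 -3.16 -0.06 -0.01 0; 0.3 0 0.01 -3.16 -0.06 -0.01 0; 0.3 0 0.01 -3.16 -0.06 -0.01 0; 0.3 -2.46 -2.25 0.86 -0 -0 0; 0.3 -2.46 -2.25 0.86 -0 -0 0
0.3 -2.46 -2.25 0.86 -0 -0 0; 0.3 -2.46 -2.25 0.86 -0 -0 0; 0.3 -2.46 -2.25 0.86 -0 -0 0; 0.3 -2.46 -2.25 0.86 -0 -0 0; 0.3 -2.46 -2.25 0.86 -0 -0 0
```

View pics/t6.png

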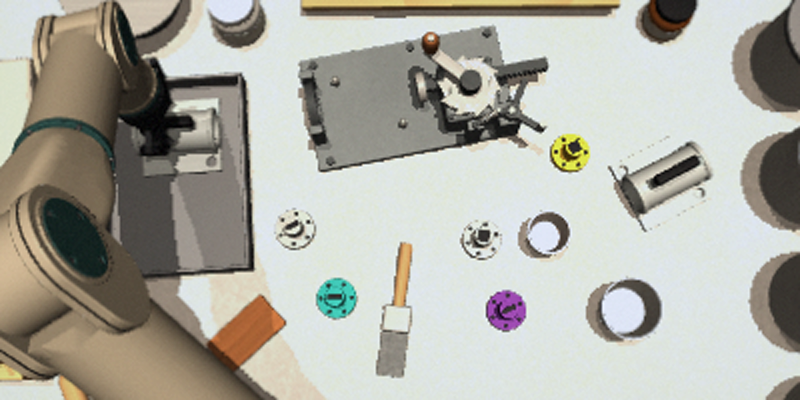

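The used barrel sits in the tub at (180,130), the ram is home, and nothing else has moved. Die 1 is at (295,229); I'll fetch it.

Emit:
{"api": "move_arm", "payload": {"targets": "0.3 0 0 -3.16 0 0 0; 0.3 0 0 -3.16 0 0 0; 0.3 0 0 -3.16 0 0 0; 0.3 -2.46 -2.25 0.86 0 0 0; 0.3 -2.46 -2.25 0.86 0 0 0"}}

```text
clock: 14.23
eef_pos: [546.0, 269.3, 174.7]
tool_rot: [3.139, -0.003, 1.636]
force: [-0.0, -0.4, -0.2]
width: 55.5
gripper_force: 0.0
```

Emit:
{"api": "move_arm", "payload": {"targets": "0.3 -2.46 -2.25 0.86 0 0 0; 0.3 -2.46 -2.25 0.86 0 0 0; 0.3 -2.46 -2.25 0.86 0 0 0; 0.3 -2.46 -2.25 0.86 0 0 0; 0.3 -2.46 -2.25 0.86 0 0 0"}}

```text
clock: 14.65
eef_pos: [438.0, 136.8, 129.7]
tool_rot: [-3.138, 0.0, 1.634]
force: [1.1, 0.3, 0.3]
width: 55.7
gripper_force: 0.0
```

Emit:
{"api": "move_arm", "payload": {"targets": "0.3 0 0 0 0 0 0; 0.3 0 0 0 0 0 0"}}

```text
clock: 14.82
eef_pos: [437.7, 136.3, 129.6]
tool_rot: [-3.135, 0.001, 1.63]
force: [1.2, 0.7, 0.7]
width: 55.2
gripper_force: 0.0
```

```bash
python3 - <<'E'
from h import *
s=read_state();p=s['eef_pos'];print(p,s['tool_rot'],s['width'])
i=cams.get_image('wrist')
a=np.linspace(0,6.28,24)
crop(i,'w7',100,0,600,400,1.4,pr(i,[(440+14*np.cos(t),138+14*np.sin(t),50) for t in a]))
plan([(440,138,22,1.633,.3,30)])
E
```

```text
[437.68315246 136.27530877 129.58939882] [-3.13517575e+00  7.21865016e-04  1.63016316e+00] 55.17005545973642
0.3 0 0.03 2.7 -0.06 -0 -0.01; 0.3 0 0.02 2.7 -0.06 -0 -0.01; 0.3 0 0.02 2.7 -0.06 -0 -0.01; 0.3 0 0.02 2.7 -0.06 -0 -0.01
```

View pics/w7.png

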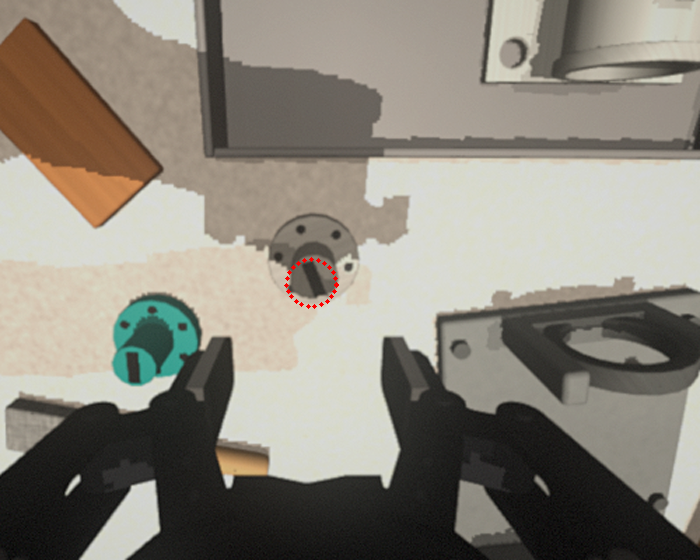

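Spigot top at (312,279), on the model circle.

Emit:
{"api": "move_arm", "payload": {"targets": "0.3 0.05 0.03 2.65 0 0 0; 0.3 0.05 0.03 2.65 0 0 0; 0.3 0.05 0 2.65 0 0 0; 0.3 0 0 2.6 0 0 0; 0.3 0 0 0 0 0 0"}}

```text
clock: 15.28
eef_pos: [437.7, 140.1, 20.4]
tool_rot: [-3.131, 0.001, 1.634]
force: [-0.6, 0.4, -0.2]
width: 55.5
gripper_force: 0.0
```

Emit:
{"api": "move_arm", "payload": {"targets": "-1 0 0 0 0 0 0; -1 0 0 0 0 0 0; -1 0 0 0 0 0 0; -1 0 0 0 0 0 0; -1 0 0 0 0 0 0"}}

```text
clock: 15.7
eef_pos: [439.9, 139.8, 25.2]
tool_rot: [-3.139, -0.0, 1.634]
force: [-0.8, 1.0, 7.9]
width: 26.4
gripper_force: 59.4
```

```bash
python3 - <<'E'
from h import *
s=read_state();p=s['eef_pos'];print(p,s['width'],s['gripper_force'],s['force'])
q=T(515.5,314.8,.06)([(-90,-48,0)])[0];print(q)
plan([(p[0],p[1],p[2]+95,1.633,-1,32),(q[0],q[1],p[2]+95,1.633,-1,35),(q[0],q[1],p[2]+10,1.633,-1,30)])
E
```

```text
[439.85830328 139.77557539  25.18169429] 26.445205914169016 59.449753761291504 [-0.81416974  0.99934592  7.85852805]
[428.54022372 261.4896135    0.        ]
-1 0 -0.01 -3.17 -0.04 -0.01 0.01; -1 0 -0 -3.17 -0.04 -0.01 0.01; -1 0 -0 -3.17 -0.04 -0.01 0.01; -1 3.05 -0.09 -0 0 0 0; -1 3.05 -0.09 -0 0 0 0
-1 3.05 -0.09 -0 0 0 0; -1 3.05 -0.09 -0 0 0 0; -1 0 -0 2.83 0 0 0; -1 0 -0 2.83 0 0 0; -1 0 -0 2.83 0 0 0
```

Emit:
{"api": "move_arm", "payload": {"targets": "-1 0 0 -3.17 0 0 0; -1 0 0 -3.17 0 0 0; -1 0 0 -3.17 0 0 0; -1 3.05 -0.09 0 0 0 0; -1 3.05 -0.09 0 0 0 0"}}

```text
clock: 16.12
eef_pos: [435.2, 199.8, 121.6]
tool_rot: [-3.141, -0.001, 1.629]
force: [0.7, 1.0, -2.4]
width: 25.8
gripper_force: 59.7
```

Emit:
{"api": "move_arm", "payload": {"targets": "-1 3.05 -0.09 0 0 0 0; -1 3.05 -0.09 0 0 0 0; -1 0 0 2.83 0 0 0; -1 0 0 2.83 0 0 0; -1 0 0 2.83 0 0 0"}}

```text
clock: 16.53
eef_pos: [427.3, 262.3, 33.8]
tool_rot: [-3.138, -0.001, 1.636]
force: [0.1, -0.9, -1.6]
width: 26.1
gripper_force: 59.7
```

Emit:
{"api": "move_arm", "payload": {"targets": "-1 0 0 0 0 0 0; -1 0 0 0 0 0 0; 0.3 0 0 0 0 0 0; 0.3 0 0 0 0 0 0; 0.3 0 0 0 0 0 0"}}

```text
clock: 16.95
eef_pos: [428.3, 261.1, 35.5]
tool_rot: [-3.139, -0.001, 1.633]
force: [0.1, 0.1, 0.2]
width: 55.5
gripper_force: 0.0
```

```bash
python3 - <<'E'
from h import *
s=read_state();p=s['eef_pos'];print(p,s['width'],s['force'])
plan([(p[0],p[1],p[2]+110,1.633,.3,36),(445,-15,135,1.633,.3,38),(420,-147,130,1.633,.3,38)])
E
```

```text
[428.33905974 261.11959715  35.54203676] 55.48177130071291 [0.12652536 0.0750938  0.17338652]
0.3 0 -0.01 -2.75 -0.04 -0.01 -0; 0.3 0 -0.01 -2.75 -0.04 -0.01 -0; 0.3 0 -0 -2.75 -0.04 -0.01 -0; 0.3 0 -0 -2.75 -0.04 -0.01 -0; 0.3 -3.46 -0.01 0.13 0 0 0
0.3 -3.46 -0.01 0.13 0 0 0; 0.3 -3.46 -0.01 0.13 0 0 0; 0.3 -3.46 -0.01 0.13 0 0 0; 0.3 -3.46 -0.01 0.13 0 0 0; 0.3 -3.46 -0.01 0.13 0 0 0
0.3 -3.46 -0.01 0.13 0 0 0; 0.3 -3.46 -0.01 0.13 0 0 0; 0.3 -3.25 -0.83 0.12 0 0 0; 0.3 -3.25 -0.83 0.12 0 0 0; 0.3 -3.25 -0.83 0.12 0 0 0
0.3 -3.25 -0.83 0.12 0 0 0
```

Emit:
{"api": "move_arm", "payload": {"targets": "0.3 0 0 -2.75 0 0 0; 0.3 0 0 -2.75 0 0 0; 0.3 0 0 -2.75 0 0 0; 0.3 0 0 -2.75 0 0 0; 0.3 -3.46 0 0.13 0 0 0"}}

```text
clock: 17.37
eef_pos: [432.8, 235.1, 147.9]
tool_rot: [3.137, -0.009, 1.644]
force: [1.7, 0.1, -0.4]
width: 55.6
gripper_force: 0.0
```

Emit:
{"api": "move_arm", "payload": {"targets": "0.3 -3.46 0 0.13 0 0 0; 0.3 -3.46 0 0.13 0 0 0; 0.3 -3.46 0 0.13 0 0 0; 0.3 -3.46 0 0.13 0 0 0; 0.3 -3.46 0 0.13 0 0 0"}}

```text
clock: 17.78
eef_pos: [441.1, 52.2, 137.4]
tool_rot: [-3.138, 0.0, 1.633]
force: [0.8, -0.1, 0.3]
width: 55.9
gripper_force: 0.0
```

Emit:
{"api": "move_arm", "payload": {"targets": "0.3 -3.46 0 0.13 0 0 0; 0.3 -3.46 0 0.13 0 0 0; 0.3 -3.25 -0.83 0.12 0 0 0; 0.3 -3.25 -0.83 0.12 0 0 0; 0.3 -3.25 -0.83 0.12 0 0 0"}}

```text
clock: 18.2
eef_pos: [426.3, -116.1, 131.3]
tool_rot: [-3.138, 0.001, 1.633]
force: [-0.1, -0.1, -0.4]
width: 55.5
gripper_force: 0.0
```

Emit:
{"api": "move_arm", "payload": {"targets": "0.3 -3.25 -0.83 0.12 0 0 0; 0.3 0 0 0 0 0 0; 0.3 0 0 0 0 0 0"}}

```text
clock: 18.45
eef_pos: [419.8, -149.7, 130.2]
tool_rot: [-3.138, 0.002, 1.627]
force: [0.2, 0.6, 0.2]
width: 55.4
gripper_force: 0.0
```

```bash
python3 - <<'E'
from h import *
s=read_state();p=s['eef_pos'];print(p,s['tool_rot'],s['width'],s['qpos'].round(2))
i=cams.get_image('wrist')
a=np.linspace(0,6.28,24)
crop(i,'w8',100,0,600,400,1.4,pr(i,[(420+14*np.cos(t),-144+14*np.sin(t),50) for t in a]))
plan([(420,-144,25,1.633,.3,30)])
E
```

```text
[ 419.77492337 -149.72443306  130.17228237] [-3.13774681e+00  1.69748237e-03  1.62746863e+00] 55.436440118902595 [ 0.08  0.53  0.29  2.17 -0.31  0.48  0.66]
0.3 0.1 0.01 2.62 -0.06 0.01 -0.03; 0.3 0.1 0.01 2.62 -0.06 0.01 -0.03; 0.3 0.1 0.01 2.62 -0.06 0.01 -0.03; 0.3 0.1 0.01 2.62 -0.06 0.01 -0.03
```

View pics/w8.png

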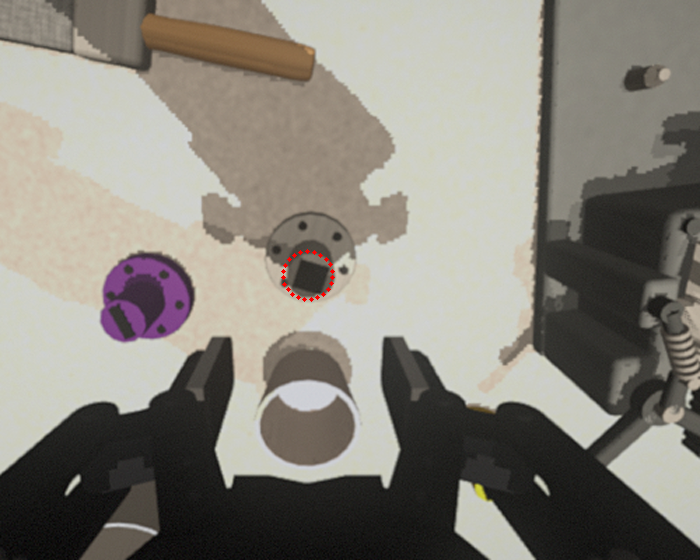

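Spigot top at (309,276), on the model. The cup is clear of the fingers.

Emit:
{"api": "move_arm", "payload": {"targets": "0.3 0.13 0 2.62 0 0 0; 0.3 0.13 0 2.62 0 0 0; 0.3 0.13 0 2.62 0 0 0; 0.3 0.13 0 2.4 0 0 0; 0.3 0 0 0 0 0 0"}}

```text
clock: 18.92
eef_pos: [418.5, -138.6, 33.5]
tool_rot: [-3.132, -0.006, 1.635]
force: [-0.1, 0.3, -0.2]
width: 55.8
gripper_force: 0.0
```

Emit:
{"api": "move_arm", "payload": {"targets": "-1 0 0 0 0 0 0; -1 0 0 0 0 0 0; -1 0 0 0 0 0 0; -1 0 0 0 0 0 0; -1 0 0 0 0 0 0"}}

```text
clock: 19.33
eef_pos: [420.4, -141.0, 36.9]
tool_rot: [-3.139, -0.003, 1.634]
force: [-0.1, 2.3, 8.1]
width: 25.0
gripper_force: 59.5
```

```bash
python3 - <<'E'
from h import *
s=read_state();p=s['eef_pos'];print(p,s['width'],s['gripper_force'],s['force'])
q=T(515.5,314.8,.06)([(-90,42,0)])[0];print(q)
plan([(p[0],p[1],p[2]+115,1.633,-1,32),(445,40,p[2]+115,1.633,-1,38),(q[0],q[1],p[2]+115,1.633,-1,38),(q[0],q[1],p[2]+9,1.633,-1,30)])
E
```

```text
[ 420.41798806 -141.00070294   36.87185348] 25.041217724356017 59.502843618392944 [-0.07286122  2.33078786  8.10153853]
[423.14346313 351.32766209   0.        ]
-1 0.01 -0.01 -2.87 -0.04 -0.05 0.02; -1 0.01 -0.01 -2.87 -0.04 -0.05 0.02; -1 0 -0 -2.87 -0.04 -0.05 0.02; -1 0 -0 -2.87 -0.04 -0.05 0.02; -1 3.58 0.72 0 0 0 0
-1 3.58 0.72 0 0 0 0; -1 3.58 0.72 0 0 0 0; -1 3.58 0.72 0 0 0 0; -1 3.58 0.72 0 0 0 0; -1 3.47 -0.03 -0 0 0 0
-1 3.47 -0.03 -0 0 0 0; -1 3.47 -0.03 -0 0 0 0; -1 3.47 -0.03 -0 0 0 0; -1 3.47 -0.03 -0 0 0 0; -1 3.47 -0.03 -0 0 0 0
-1 3.47 -0.03 -0 0 0 0; -1 3.47 -0.03 -0 0 0 0; -1 3.47 -0.03 -0 0 0 0; -1 0 -0 2.65 0 0 0; -1 0 -0 2.65 0 0 0
-1 0 -0 2.65 0 0 0; -1 0 -0 2.65 0 0 0
```

The grip is too high on the spigot, with only about 13 mm of overlap. I'll regrip lower.

Emit:
{"api": "move_arm", "payload": {"targets": "0.3 0 0 0 0 0 0; 0.3 0 0 0 0 0 0; 0.3 0 0 0 0 0 0; 0.3 -0.2 0 0.6 0 0 0; 0.3 0 0 0.6 0 0 0"}}

```text
clock: 19.75
eef_pos: [419.8, -144.0, 23.7]
tool_rot: [-3.137, -0.003, 1.633]
force: [0.2, 0.2, 0.1]
width: 55.6
gripper_force: 0.0
```

Emit:
{"api": "move_arm", "payload": {"targets": "0.3 0 0 0 0 0 0; -1 0 0 0 0 0 0; -1 0 0 0 0 0 0; -1 0 0 0 0 0 0; -1 0 0 0 0 0 0"}}

```text
clock: 20.17
eef_pos: [419.6, -143.4, 24.0]
tool_rot: [-3.137, -0.003, 1.633]
force: [-0.0, 0.3, 4.5]
width: 26.3
gripper_force: 58.9
```

```bash
python3 - <<'E'
from h import *
s=read_state();p=s['eef_pos'];print(p,s['width'],s['gripper_force'],s['force'])
E
```

```text
[ 419.61842111 -143.42462496   24.00708279] 26.327686930618068 58.85038197040558 [-0.02988571  0.26822328  4.45250267]
```

Emit:
{"api": "move_arm", "payload": {"targets": "-1 0 0 -2.87 0 0 0; -1 0 0 -2.87 0 0 0; -1 0 0 -2.87 0 0 0; -1 0 0 -2.87 0 0 0; -1 3.58 0.72 0 0 0 0"}}

```text
clock: 20.58
eef_pos: [427.8, -115.3, 143.1]
tool_rot: [3.137, 0.006, 1.623]
force: [2.2, -0.4, -1.7]
width: 26.1
gripper_force: 59.7
```

Emit:
{"api": "move_arm", "payload": {"targets": "-1 3.58 0.72 0 0 0 0; -1 3.58 0.72 0 0 0 0; -1 3.58 0.72 0 0 0 0; -1 3.58 0.72 0 0 0 0; -1 3.47 -0.03 0 0 0 0"}}

```text
clock: 21.0
eef_pos: [443.4, 73.9, 138.9]
tool_rot: [-3.138, -0.003, 1.634]
force: [1.4, -0.2, -1.1]
width: 25.9
gripper_force: 59.7
```

Emit:
{"api": "move_arm", "payload": {"targets": "-1 3.47 -0.03 0 0 0 0; -1 3.47 -0.03 0 0 0 0; -1 3.47 -0.03 0 0 0 0; -1 3.47 -0.03 0 0 0 0; -1 3.47 -0.03 0 0 0 0"}}

```text
clock: 21.42
eef_pos: [429.1, 246.4, 139.3]
tool_rot: [-3.135, -0.003, 1.633]
force: [1.9, -0.8, -1.9]
width: 26.3
gripper_force: 59.7
```

Emit:
{"api": "move_arm", "payload": {"targets": "-1 3.47 -0.03 0 0 0 0; -1 3.47 -0.03 0 0 0 0; -1 3.47 -0.03 0 0 0 0; -1 0 0 0 0 0 0; -1 0 0 0 0 0 0"}}

```text
clock: 21.83
eef_pos: [421.3, 350.9, 139.0]
tool_rot: [-3.135, -0.003, 1.638]
force: [0.2, -1.0, -2.4]
width: 25.9
gripper_force: 59.7
```

```bash
python3 - <<'E'
from h import *
s=read_state();p=s['eef_pos'];print(p,s['width'],s['gripper_force'],s['force'])
q=T(515.5,314.8,.06)([(-90,42,0)])[0]
plan([(q[0],q[1],33,1.633,-1,30)])
E
```

```text
[421.30459639 350.85634554 139.02884864] 25.917612850810308 59.72306191921234 [ 0.19620798 -1.00654151 -2.37793   ]
-1 0 0.06 2.65 -0.09 -0.04 0.08; -1 0 0.06 2.65 -0.09 -0.04 0.08; -1 0.01 0.06 2.65 -0.09 -0.04 0.08; -1 0.01 0.05 2.65 -0.09 -0.04 0.08
```

Emit:
{"api": "move_arm", "payload": {"targets": "-1 0 0.06 2.65 0 0 0; -1 0 0.06 2.65 0 0 0; -1 0 0.06 2.65 0 0 0; -1 0 0.05 2.6 0 0 0; -1 0 0 0 0 0 0"}}

```text
clock: 22.25
eef_pos: [423.0, 346.0, 30.9]
tool_rot: [-3.131, 0.001, 1.631]
force: [-0.3, -0.0, -2.1]
width: 26.5
gripper_force: 59.7
```

Emit:
{"api": "move_arm", "payload": {"targets": "-1 0 0 0 0 0 0; 0.3 0 0 0 0 0 0; 0.3 0 0 0 0 0 0; 0.3 0 0 0 0 0 0; 0.3 0 0 0 0 0 0"}}

```text
clock: 22.67
eef_pos: [424.9, 349.7, 35.5]
tool_rot: [-3.138, -0.005, 1.633]
force: [0.2, -0.4, -0.5]
width: 55.5
gripper_force: 0.0
```

```bash
python3 - <<'E'
from h import *
s=read_state();p=s['eef_pos'];print(p,s['width'],s['force'])
plan([(p[0],p[1],p[2]+140,1.633,.3,34),(500,-380,190,2.048,.3,38)])
E
```

```text
[424.86902787 349.65109735  35.4977409 ] 55.521230269300375 [ 0.1516065  -0.35016163 -0.54824314]
0.3 0.01 -0.01 -2.8 -0.05 -0.05 0; 0.3 0.01 -0.01 -2.8 -0.05 -0.05 0; 0.3 0.01 -0.01 -2.8 -0.05 -0.05 0; 0.3 0.01 -0 -2.8 -0.05 -0.05 0; 0.3 0 -0 -2.8 -0.05 -0.05 0
0.3 -3.66 0.15 -0.07 0 0 -1.19; 0.3 -3.67 0.07 -0.07 0 0 -1.19; 0.3 -3.67 -0 -0.07 0 0 -1.19; 0.3 -3.67 -0.08 -0.07 0 0 -1.19; 0.3 -3.66 -0.16 -0.07 0 0 -1.19
0.3 -3.66 -0.23 -0.07 0 0 -1.19; 0.3 -3.65 -0.31 -0.07 0 0 -1.19; 0.3 -3.65 -0.38 -0.07 0 0 -1.19; 0.3 -3.64 -0.46 -0.07 0 0 -1.19; 0.3 -3.63 -0.53 -0.07 0 0 -1.19
0.3 -3.62 -0.61 -0.07 0 0 -1.19; 0.3 -3.6 -0.68 -0.07 0 0 -1.19; 0.3 -3.59 -0.76 -0.07 0 0 -1.19; 0.3 -3.57 -0.83 -0.07 0 0 -1.19; 0.3 -3.55 -0.91 -0.07 0 0 -1.19
0.3 -3.53 -0.98 -0.07 0 0 -1.19; 0.3 -3.51 -1.05 -0.07 0 0 -1.19; 0.3 -3.49 -1.13 -0.07 0 0 -1.19; 0.3 -3.47 -1.2 -0.07 0 0 -1.19; 0.3 -3.44 -1.27 -0.07 0 0 -1.19
```

Emit:
{"api": "move_arm", "payload": {"targets": "0.3 0 0 -2.8 0 0 0; 0.3 0 0 -2.8 0 0 0; 0.3 0 0 -2.8 0 0 0; 0.3 0 0 -2.8 0 0 0; 0.3 0 0 -2.8 0 0 0"}}

```text
clock: 23.08
eef_pos: [425.0, 348.7, 176.2]
tool_rot: [-3.136, -0.004, 1.633]
force: [-0.1, -0.2, 0.8]
width: 55.5
gripper_force: 0.0
```

Emit:
{"api": "move_arm", "payload": {"targets": "0.3 -3.66 0.15 -0.07 0 0 -1.19; 0.3 -3.67 0.07 -0.07 0 0 -1.19; 0.3 -3.67 0 -0.07 0 0 -1.19; 0.3 -3.67 -0.08 -0.07 0 0 -1.19; 0.3 -3.66 -0.16 -0.07 0 0 -1.19"}}

```text
clock: 23.5
eef_pos: [443.9, 165.0, 177.9]
tool_rot: [-3.138, -0.004, 1.739]
force: [1.4, -0.8, 0.1]
width: 55.4
gripper_force: 0.0
```

Emit:
{"api": "move_arm", "payload": {"targets": "0.3 -3.66 -0.23 -0.07 0 0 -1.19; 0.3 -3.65 -0.31 -0.07 0 0 -1.19; 0.3 -3.65 -0.38 -0.07 0 0 -1.19; 0.3 -3.64 -0.46 -0.07 0 0 -1.19; 0.3 -3.63 -0.53 -0.07 0 0 -1.19"}}

```text
clock: 23.92
eef_pos: [462.9, -17.7, 180.7]
tool_rot: [-3.138, -0.005, 1.842]
force: [1.5, 0.4, 0.1]
width: 55.8
gripper_force: 0.0
```

Emit:
{"api": "move_arm", "payload": {"targets": "0.3 -3.62 -0.61 -0.07 0 0 -1.19; 0.3 -3.6 -0.68 -0.07 0 0 -1.19; 0.3 -3.59 -0.76 -0.07 0 0 -1.19; 0.3 -3.57 -0.83 -0.07 0 0 -1.19; 0.3 -3.55 -0.91 -0.07 0 0 -1.19"}}

```text
clock: 24.33
eef_pos: [481.8, -200.3, 183.6]
tool_rot: [-3.138, -0.004, 1.946]
force: [1.3, -0.6, 0.2]
width: 55.4
gripper_force: 0.0
```

Emit:
{"api": "move_arm", "payload": {"targets": "0.3 -3.53 -0.98 -0.07 0 0 -1.19; 0.3 -3.51 -1.05 -0.07 0 0 -1.19; 0.3 -3.49 -1.13 -0.07 0 0 -1.19; 0.3 -3.47 -1.2 -0.07 0 0 -1.19; 0.3 -3.44 -1.27 -0.07 0 0 -1.19"}}

```text
clock: 24.75
eef_pos: [500.6, -382.5, 186.4]
tool_rot: [-3.138, -0.005, 2.049]
force: [0.9, -0.1, -0.2]
width: 55.8
gripper_force: 0.0
```

Emit:
{"api": "move_arm", "payload": {"targets": "0.3 0 0 0 0 0 0; 0.3 0 0 0 0 0 0"}}

```text
clock: 24.92
eef_pos: [499.5, -383.8, 186.2]
tool_rot: [-3.137, -0.003, 2.044]
force: [-0.4, 1.0, -0.1]
width: 55.1
gripper_force: 0.0
```

```bash
python3 - <<'E'
from h import *
s=read_state();p=s['eef_pos'];print(p,s['tool_rot'],s['width'],s['qpos'].round(2))
i=cams.get_image('wrist');t=cams.get_image('top')
C=T(506.4,-424.6,.477)
P=pr(i,C([(0,-37,105),(0,37,105),(-57.5,60,8),(57.5,60,8),(57.5,-60,8),(-57.5,-60,8)]));print(P.round())
a=i['color'].copy()
for q in P: cv2.circle(a,tuple(int(v) for v in q),2,(255,0,0),-1)
b=cv2.resize(t['color'][80:320,100:480],(555,350))
a=cv2.resize(a,(560,350));b=cv2.resize(b,(380,240))
out=np.vstack([a,np.hstack([b,np.zeros((240,180,3),np.uint8)])]);cv2.imwrite('pics/w9.png',cv2.convertScaleAbs(out[:,:,::-1],alpha=1.2))
E
```

```text
[ 499.54503341 -383.75773202  186.15817419] [-3.13685292 -0.00339971  2.04420951] 55.14238693712729 [ 0.32  0.7   0.5   1.63 -0.4   0.92  1.44]
[[305. 286.]
 [303. 206.]
 [255. 157.]
 [360. 157.]
 [357. 256.]
 [262. 256.]]
```

View pics/w9.png

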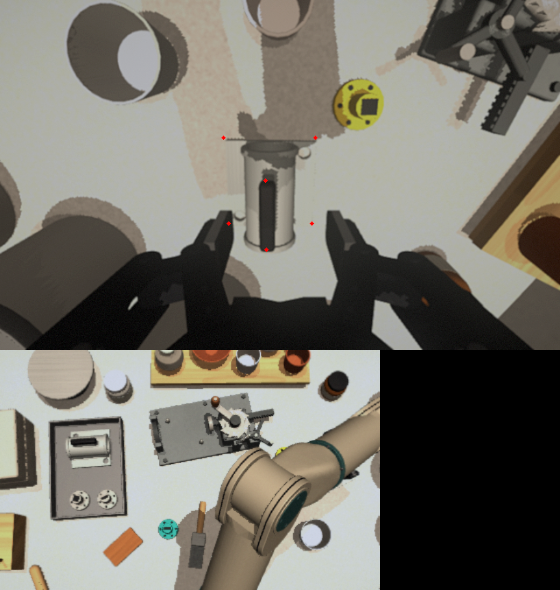

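The two dies and the used barrel lie in the tub. The clean barrel's handle matches the model points at (266,180)-(266,250).

```bash
python3 - <<'E'
from h import *
C=T(506.4,-424.6,.477);c=C([(0,1,0)])[0]
plan([(c[0],c[1],130,2.048,.2,30),(c[0],c[1],83,2.048,.2,25)])
E
```

```text
0.2 -1.39 -0.51 1.85 -0.06 -0.12 0.01; 0.2 -1.39 -0.51 1.85 -0.06 -0.12 0.01; 0.2 -1.39 -0.52 1.85 -0.06 -0.12 0.01; 0.2 0 -0 2.35 0 0 0; 0.2 0 -0 2.35 0 0 0
```

Emit:
{"api": "move_arm", "payload": {"targets": "0.2 -1.39 -0.51 1.85 -0.06 -0.12 0; 0.2 -1.39 -0.51 1.85 -0.06 -0.12 0; 0.2 -1.39 -0.52 1.85 -0.06 -0.12 0; 0.2 0 0 0 0 0 0; 0.2 0 0 0 0 0 0"}}

```text
clock: 25.43
eef_pos: [505.8, -423.0, 129.3]
tool_rot: [-3.14, -0.002, 2.049]
force: [0.1, 0.3, 0.9]
width: 50.9
gripper_force: 0.0
```

Emit:
{"api": "move_arm", "payload": {"targets": "0.2 0 0 2.35 0 0 0; 0.2 0 0 2.2 0 0 0; 0.2 0 0 0 0 0 0; 0.2 0 0 0 0 0 0"}}

```text
clock: 25.77
eef_pos: [506.5, -422.9, 85.0]
tool_rot: [-3.141, -0.001, 2.05]
force: [-0.1, -0.3, 0.8]
width: 51.0
gripper_force: 0.0
```

Emit:
{"api": "move_arm", "payload": {"targets": "-1 0 0 0 0 0 0; -1 0 0 0 0 0 0; -1 0 0 0 0 0 0; -1 0 0 0 0 0 0; -1 0 0 0 0 0 0"}}

```text
clock: 26.18
eef_pos: [506.7, -425.7, 86.5]
tool_rot: [3.141, 0.003, 2.049]
force: [-1.3, 1.4, 6.5]
width: 14.7
gripper_force: 60.4
```

```bash
python3 - <<'E'
from h import *
s=read_state();p=s['eef_pos'];print(p,s['tool_rot'],s['width'],s['gripper_force'],s['force'])
i=cams.get_image('wrist');np.save('clean_grip.npy',i['color'])
u=np.load('used_grip.npy');c=i['color']
o=np.hstack([cv2.resize(x[130:330,230:410],None,fx=2.2,fy=2.2,interpolation=cv2.INTER_CUBIC) for x in(u,c)])
cv2.imwrite('pics/cmp.png',cv2.convertScaleAbs(o[:,:,::-1],alpha=1.5))
E
```

```text
[ 506.72738042 -425.65726645   86.50160331] [3.14113609 0.00335477 2.04862187] 14.74389436161708 60.37395358085632 [-1.34354189  1.38728795  6.53641417]
```

View pics/cmp.png

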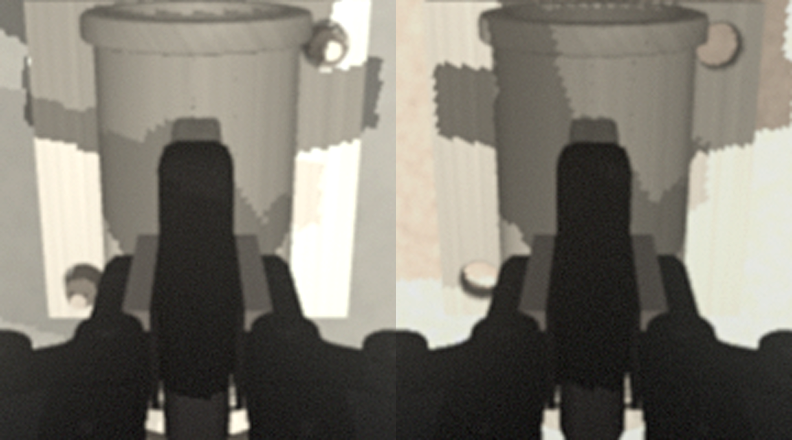

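The handle end reads (196,141) for the used grip and (198,142) for the clean one, so both grips match to about 0.3 mm. The used grip pose can serve as the seating target.

```bash
python3 - <<'E'
from h import *
s=read_state();p=s['eef_pos']
plan([(p[0],p[1],240,2.0486,-1,31),(510,32,240,1.749,-1,36),(635.4,28.1,240,1.749,-1,32),(635.4,28.1,160,1.749,-1,27)])
E
```

```text
-1 -0.01 0 -3.07 0.01 0.04 0; -1 -0.01 0 -3.07 0.01 0.04 0; -1 -0.01 0 -3.07 0.01 0.04 0; -1 -0 0 -3.07 0.01 0.04 0; -1 -0 0 -3.07 0.01 0.04 0
-1 3.11 1.64 0 -0 -0 1.32; -1 3.15 1.57 0 -0 -0 1.32; -1 3.19 1.5 0 -0 -0 1.32; -1 3.22 1.42 0 -0 -0 1.32; -1 3.25 1.35 0 -0 -0 1.32
-1 3.28 1.27 0 -0 -0 1.32; -1 3.31 1.2 0 -0 -0 1.32; -1 3.34 1.12 0 -0 -0 1.32; -1 3.36 1.04 0 -0 -0 1.32; -1 3.39 0.96 0 -0 -0 1.32
-1 3.41 0.89 0 -0 -0 1.32; -1 3.43 0.81 0 -0 -0 1.32; -1 3.44 0.73 0 -0 -0 1.32; -1 -0.65 3.07 0 0 0 0; -1 -0.65 3.07 0 0 0 0
-1 -0.65 3.07 0 0 0 0; -1 -0.65 3.07 0 0 0 0; -1 0 -0 2.67 0 0 0; -1 0 -0 2.67 0 0 0; -1 0 -0 2.67 0 0 0
```

Emit:
{"api": "move_arm", "payload": {"targets": "-1 0 0 -3.07 0 0 0; -1 0 0 -3.07 0 0 0; -1 0 0 -3.07 0 0 0; -1 0 0 -3.07 0 0 0; -1 0 0 -3.07 0 0 0"}}

```text
clock: 26.65
eef_pos: [505.5, -424.0, 239.1]
tool_rot: [-3.14, -0.001, 2.048]
force: [0.2, -0.5, -3.8]
width: 14.4
gripper_force: 59.7
```

Emit:
{"api": "move_arm", "payload": {"targets": "-1 3.11 1.64 0 0 0 1.32; -1 3.15 1.57 0 0 0 1.32; -1 3.19 1.5 0 0 0 1.32; -1 3.22 1.42 0 0 0 1.32; -1 3.25 1.35 0 0 0 1.32"}}

```text
clock: 27.07
eef_pos: [506.5, -246.6, 237.6]
tool_rot: [-3.141, -0.0, 1.932]
force: [0.8, 0.6, -4.4]
width: 14.5
gripper_force: 59.7
```

Emit:
{"api": "move_arm", "payload": {"targets": "-1 3.28 1.27 0 0 0 1.32; -1 3.31 1.2 0 0 0 1.32; -1 3.34 1.12 0 0 0 1.32; -1 3.36 1.04 0 0 0 1.32; -1 3.39 0.96 0 0 0 1.32"}}

```text
clock: 27.48
eef_pos: [507.8, -70.8, 237.6]
tool_rot: [-3.141, 0.0, 1.817]
force: [1.1, 0.0, -4.2]
width: 14.7
gripper_force: 59.7
```

Emit:
{"api": "move_arm", "payload": {"targets": "-1 3.41 0.89 0 0 0 1.32; -1 3.43 0.81 0 0 0 1.32; -1 3.44 0.73 0 0 0 1.32; -1 -0.65 3.07 0 0 0 0; -1 -0.65 3.07 0 0 0 0"}}

```text
clock: 27.9
eef_pos: [570.6, 36.8, 236.9]
tool_rot: [-3.138, -0.003, 1.757]
force: [1.3, -1.3, -3.3]
width: 14.6
gripper_force: 59.6
```

Emit:
{"api": "move_arm", "payload": {"targets": "-1 -0.65 3.07 0 0 0 0; -1 -0.65 3.07 0 0 0 0; -1 0 0 2.67 0 0 0; -1 0 0 2.67 0 0 0; -1 0 0 0 0 0 0"}}

```text
clock: 28.32
eef_pos: [630.5, 29.9, 178.4]
tool_rot: [-3.13, -0.001, 1.749]
force: [-3.1, 0.4, -6.0]
width: 14.6
gripper_force: 59.7
```

Emit:
{"api": "move_arm", "payload": {"targets": "-1 0 0 0 0 0 0; -1 0 0 0 0 0 0; -1 0 0 0 0 0 0; -1 0 0 0 0 0 0"}}

```text
clock: 28.65
eef_pos: [635.8, 29.0, 186.0]
tool_rot: [3.139, 0.001, 1.749]
force: [-0.7, -0.7, -4.7]
width: 14.8
gripper_force: 59.8
```

```bash
python3 - <<'E'
from h import *
s=read_state();p=s['eef_pos'];print(p,s['tool_rot'],s['force'],s['width'])
plan([(635.4,28.1,142,1.749,-1,20)])
E
```

```text
[635.81607319  29.00318807 186.00210407] [3.13883560e+00 1.41527816e-03 1.74912460e+00] [-0.70108835 -0.71318097 -4.72845108] 14.841270670189576
-1 -0.03 -0.02 1.47 0.05 0.03 0; -1 -0.03 -0.02 1.47 0.05 0.03 0; -1 -0.03 -0.02 1.47 0.05 0.03 0
```

Emit:
{"api": "move_arm", "payload": {"targets": "-1 -0.03 -0.02 1.5 0 0 0; -1 -0.03 -0.02 1.5 0 0 0; -1 -0.03 0 1.2 0 0 0; -1 0 0 0 0 0 0; -1 0 0 0 0 0 0"}}

```text
clock: 29.07
eef_pos: [634.5, 28.1, 142.1]
tool_rot: [-3.141, 0.001, 1.749]
force: [1.0, -0.4, -2.8]
width: 14.9
gripper_force: 59.8
```

Emit:
{"api": "move_arm", "payload": {"targets": "-1 0 0 0 0 0 0; -1 0 0 0 0 0 0; -1 0 0 0 0 0 0; -1 0 0 0 0 0 0; -1 0 0 0 0 0 0"}}

```text
clock: 29.48
eef_pos: [634.9, 28.1, 142.5]
tool_rot: [3.141, 0.001, 1.749]
force: [-0.1, 0.2, -5.3]
width: 14.7
gripper_force: 59.8
```

```bash
python3 - <<'E'
from h import *
s=read_state();p=s['eef_pos'];print(p,s['tool_rot'],s['force'],s['width'])
i=cams.get_image('wrist')
c=i['color'][100:330,220:420];cv2.imwrite('pics/w10.png',cv2.convertScaleAbs(cv2.resize(c,None,fx=2.6,fy=2.6,interpolation=cv2.INTER_CUBIC)[:,:,::-1],alpha=1.3))
plan([(635.4,28.1,118,1.749,-1,12)])
E
```

```text
[634.87626969  28.06572645 142.49956623] [3.14127621e+00 1.18474486e-03 1.74912900e+00] [-0.09723441  0.22505141 -5.30063115] 14.675034445619714
-1 -0 0.02 0.81 0 0.02 0; -1 -0 0.02 0.81 0 0.02 0; -1 -0 0.02 0.81 0 0.02 0
```

View pics/w10.png

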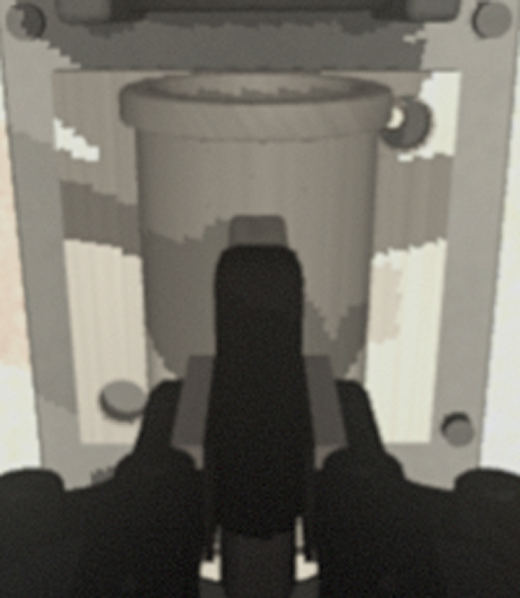

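The peg tip shows inside the upper-right hole at (398,117). The hover pose is within 0.5 mm of target, so I'll lower slowly.

Emit:
{"api": "move_arm", "payload": {"targets": "-1 0 0.02 0.8 0 0 0; -1 0 0.02 0.8 0 0 0; -1 0 0 0.6 0 0 0; -1 0 0 0 0 0 0; -1 0 0 0 0 0 0"}}

```text
clock: 29.95
eef_pos: [634.8, 27.8, 119.3]
tool_rot: [-3.14, 0.002, 1.749]
force: [0.8, -0.7, -4.6]
width: 14.4
gripper_force: 59.7
```

Emit:
{"api": "move_arm", "payload": {"targets": "-1 0 0 0.4 0 0 0; -1 0 0 0.4 0 0 0; -1 0 0 0.2 0 0 0; -1 0 0 0 0 0 0; -1 0 0 0 0 0 0"}}

```text
clock: 30.37
eef_pos: [635.1, 27.7, 109.9]
tool_rot: [-3.141, 0.002, 1.749]
force: [0.6, -1.0, -5.2]
width: 14.6
gripper_force: 59.6
```

```bash
python3 - <<'E'
from h import *
s=read_state();p=s['eef_pos'];print(p,s['tool_rot'],s['force'],s['torque'],s['width'])
E
```

```text
[635.09174139  27.73410232 109.91952884] [-3.14120863e+00  1.66353162e-03  1.74892420e+00] [ 0.55440019 -0.99111362 -5.207659  ] [-0.21695658 -0.30815863  0.07543778] 14.628944278037348
```

Emit:
{"api": "move_arm", "payload": {"targets": "-1 0 0 0.4 0 0 0; -1 0 0 0.4 0 0 0; -1 0 0 0.2 0 0 0; -1 0 0 0 0 0 0; -1 0 0 0 0 0 0"}}

```text
clock: 30.78
eef_pos: [634.3, 29.6, 101.7]
tool_rot: [-3.141, -0.002, 1.749]
force: [-5.2, 2.7, 10.6]
width: 14.4
gripper_force: 61.9
```

```bash
python3 - <<'E'
from h import *
s=read_state();p=s['eef_pos'];print(p,s['force'])
E
```

```text
[634.3435531   29.57823946 101.69139585] [-5.15324949  2.73952586 10.60094079]
```

Contact at TCP z 101.7, which is the grip height 86.5 plus 15, so it is seated. I'll release and lift off.

Emit:
{"api": "move_arm", "payload": {"targets": "0.2 0 0 0 0 0 0; 0.2 0 0 0 0 0 0; 0.2 0 0 0 0 0 0; 0.2 0 0 0 0 0 0; 0.2 0 0 -2 0 0 0"}}

```text
clock: 31.2
eef_pos: [632.4, 28.5, 116.8]
tool_rot: [-3.134, -0.0, 1.749]
force: [-1.1, -0.4, -0.3]
width: 51.5
gripper_force: 0.0
```

Emit:
{"api": "move_arm", "payload": {"targets": "0.2 0 0 -3 0 0 0; 0.2 0 0 -3 0 0 0; 0.2 0 0 -3 0 0 0; 0.2 -1.5 -3.5 0 0 0 0; 0.2 -1.5 -3.5 0 0 0 0"}}

```text
clock: 31.62
eef_pos: [573.5, -13.3, 211.8]
tool_rot: [3.136, 0.003, 1.753]
force: [-0.3, -1.6, -0.7]
width: 51.2
gripper_force: 0.0
```

Emit:
{"api": "move_arm", "payload": {"targets": "0.2 -1.5 -3.5 0 0 0 0; 0.2 -1.5 -3.5 0 0 0 0; 0.2 0 0 0 0 0 0; 0.2 0 0 0 0 0 0; 0.2 0 0 0 0 0 0"}}

```text
clock: 32.03
eef_pos: [508.8, -55.4, 210.5]
tool_rot: [3.14, 0.001, 1.749]
force: [0.8, 0.7, -0.8]
width: 50.9
gripper_force: 0.0
```

```bash
python3 - <<'E'
from h import *
s=read_state();print(s['eef_pos'],s['force'],s['clock'])
i=cams.get_image('scene');t=cams.get_image('top')
a=cv2.resize(i['color'][130:330,140:440],(600,400),interpolation=cv2.INTER_CUBIC)
b=cv2.resize(t['color'][100:300,130:460],(330,200));w_=cv2.resize(cams.get_image('wrist')['color'],(320,200))
o=np.vstack([a[:, :],np.hstack([b,w_])[:, :600]]);cv2.imwrite('pics/end.png',cv2.convertScaleAbs(o[:,:,::-1],alpha=1.3))
E
```

```text
[508.79899354 -55.38785729 210.50181364] [ 0.76958274  0.69391128 -0.76162089] 32.0333
```

View pics/end.png

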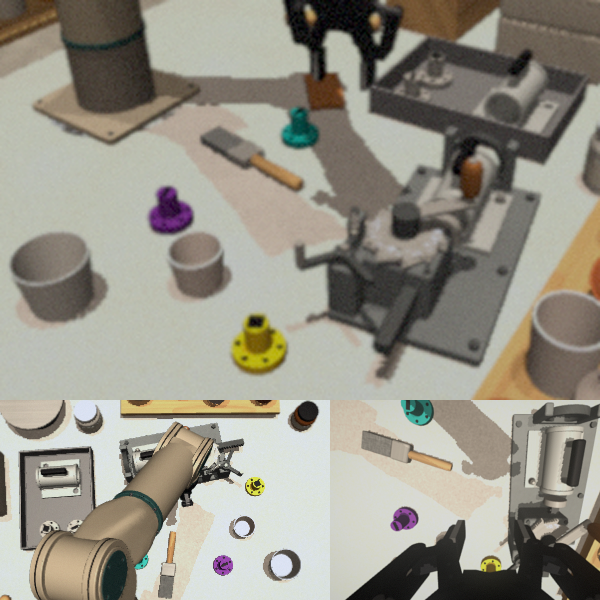

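The clean barrel sits flat on the pegs and the tub holds the used barrel and both dies. The cup and pot are in place and the arm is clear.

```bash
python3 -c "
from cell import order
print(order.finish_job())"
```

```text
the job is handed in; nothing more can be done
None
```

I handed the job in at about 32 s of the 210 s allowed; no verdict was returned. The pawl is off, the ram is home (drum read about 5.57 rad), the used barrel and both dies I could see are in the tub, and the clean barrel is seated on its pegs.

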